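# Load a kiln shelf with a bridged tier

## Robot

A 6-joint arm with a two-finger parallel gripper is mounted at the origin on the work surface. World frame = base frame: x ahead of the robot, y to its left, z up, the work surface at z = 0. Lengths are in m, angles in rad, forces in N, time in s.
With the tool pointing down it reaches from about 0.25 to 0.775 m from the base axis. Payload 4 kg.
Tool frame: the origin (TCP) lies at the very end of the fingers, on their centre line; the grasp point (between the pads) lies grip_point_offset behind it (grip_point_offset is the distance from the TCP to the grasp point, in m); z points along the fingers, y is the line along which they close (so a half turn about z gives the same grasp; the last joint's range is limited). The gripper opens to 94 mm and grips with 3 to 60 N. Pads are 16 mm wide; open, the fingers measure 119 mm over their backs; the gripper's body (75 mm by 177 mm) begins 78 mm behind the grasp point.
Start: joints at [-1.249, 0.087, 1.371, -0, 1.684, -0.103], TCP at [0.227, -0.501, 0.179] pointing down, gripper open.
Joint ranges: [-3.1, 3.1], [-0.76, 2.03], [0.27, 2.55], [-1.08, 4.22], [0.17, 2.65], [-2.57, 2.57]. Speed limits (rad/s): [2.79, 2.79, 3.14, 3.14, 3.14, 3.14].

## Interface

Orientations are given as a rotation vector (axis times angle).
In Python, from station import state, grab_frame, hand_in, grip_point_offset gives the robot as it stands.
- The arm moves only by the tool move_arm, never from a script. Its argument "increments" is a list of rows, each an object of numbers: "dx", "dy", "dz": the shift along the tool's x, y, z in m; "yaw": the turn about the tool's z in degrees. A call has 1 to 12 rows; each row shifts and turns the commanded pose from where the row before left it, along the tool's axes as they then stand; what a row does not reach is not made up. A row lasts 1/12 s, in which the tool goes at most 41.7 mm and 7.16 degrees, less where a joint would pass 70% of its speed; a pose out of reach is approached as far as the arm can. A call with a gripper value outside its range is refused whole. "claw" is the closure, from -1 (fully open) to 1 (shut), set as the call begins (left out, the last holds). The fingers move at their own pace and stop on an object; "newtons" is the grip in N (left out, the last holds). Time passes only in rows, so rows that do not move let the fingers close. It gives the time, the measured TCP pose, the force, the opening and the grip force at its end, in the units of the state.
- state(): the state, without advancing time (a new reading comes with each control period).
- grab_frame(name): name is "scene" or "top" or "wrist"; returns a dict with "frame" (384x512x3 uint8, red, green, blue), "depth" (384x512 float32, m along the optical axis (not along the pixel's ray), 0 where there is no reading), "vertical_fov" (degrees; the focal length in pixels is half the picture's height over the tangent of half this angle, whatever the lens; pixels are square), "cx", "cy" (the principal point, pixels), "rvec" (rotation vector, rad) and "tvec" (3), from world to camera coordinates, as OpenCV has them; the wrist camera has in their place "mount" (4x4, takes a point from camera to tool coordinates, whose origin is the TCP and whose axes are the flange's). Camera axes: x right, y down, z forward; pixel columns grow to the right and rows downward; lengths in m; the calibration is good to about 2 mm. A picture is of the moment at which its call begins: read the wrist's pose just before it.
- hand_in(): hands the job in; it is judged then, once.
The state is a dict: "clock": time; "joint_positions": joint angles; "joint_vel": joint speeds; "tau": joint torques, N m; "eef_pos": TCP position; "tcp_rot": TCP orientation; "wrist_force": force on the tool from outside, world axes, zero at the start; "ft_torque": the same for the moment, N m; "width": finger opening in m; "grip_force": force on a finger pad.
Only numpy, scipy, OpenCV 4.12 (cv2) and the standard library are available. Lean on these libraries where they do the work, as an engineer would, in place of code of your own. Each camera call takes 0.05 s, during which the arm holds its last target. There are 200 camera calls.

## Task

Load the kiln shelf for firing: first stand the two matching square posts upright on the two squares drawn on the shelf, one on each, and lay the square tile flat in the middle of the shelf between them. Then bridge the two posts with the long narrow plate, centred over the shelf and in line with it, and finally stand the mug upright on the middle of the plate. Leave the round post and the six-sided tile where they are.

Things in the scene. Friction and masses are not known exactly. Their poses are not given: they have to be found in the camera images.
- shelf: Kiln shelf, a fixed flat rectangular slab with a whitish top, 160 (x) x 260 (y) x 15 mm high, lying on the table to the left or right. Origin: centre of its underside, on the table; z up. Two dark square outlines (about 47 mm) are drawn on its top: their centres lie at y = +70 and y = -70 mm, x = 0 in its frame.
- post_a: Square kiln post, sandy ceramic, loose, 38 x 38 mm and 50 mm high with a dark dot (flat mark, not a hole) on top, about 0.13 kg; standing on the table. Origin: centre of its underside; z up, x and y square to its faces. Twin of post_b: either may go on either drawn square.
- post_b: Square kiln post, the twin of post_a: same shape, size and axes, about the same weight.
- tile: Square grey clay tile with square dark lines on top, hard and dry, loose, 60 x 60 x 10 mm thick, about 0.075 kg; lies on the blue disc (10 mm thick, 260 mm across, fixed to the table). Origin: centre of its underside; z up, x and y square to its edges.
- bridge: Long narrow plate, sandy ceramic with a whitish top, loose, 64 (x) x 190 (y) x 14 mm thick, about 0.32 kg; lies flat on the table. Origin: centre of its underside; z up.
- mug: Small grey clay mug, hard and dry, loose, straight-sided, 56 mm across and 65 mm high, about 0.14 kg; its handle sticks out to its +y side, to 64 mm from the axis. Stands on the blue disc (top 10 mm above the table), handle pointing roughly away from the disc's middle. Origin: centre of its underside; z up. Can be gripped across its body along its x axis, clear of the handle.
- round_post: Bystander, loose: round kiln post, same sandy ceramic, 38 mm across and 75 mm high, standing on the table. Not to be moved. Origin: centre of its underside.
- hex_tile: Bystander, loose: six-sided grey clay tile with a dark ring on top, 60 mm across its flats, 10 mm thick, lying on the blue disc. Not to be moved. Origin: centre of its underside.
Not all that is in view belongs to the job. What is shaped like the tile but green, purple or red is not meant.

How it is judged:
By the outcome, as a careful person would: the job done as asked, in the order asked, and still so for the second after the job is handed in, with the robot touching nothing.
It also fails if it takes over 144 s, if anything falls off the work surface, if the arm or the gripper's body presses on something with over 40 N, if the wrist force passes 120 N, or if a joint passes its speed limit or range.

## Working session

There is one attempt and no reset: what is moved stays moved. The work goes in short steps, Python scripts to look and compute and a tool call to move; the robot and the scene stay as the last step left them, time stands still between calls to the robot, and variables do not carry over. Pictures are saved under pics/ and viewed, at most 14 in all, crops included, and the job is handed in when it is done.

Besides the shell and the picture viewer there is one more tool, called after "Call:" as name([rows], argument=value, ...), one row to a line, values as JSON. move_arm: Moves the arm, as the interface text tells. Its arguments: {"type":"object","properties":{"increments":{"type":"array"},"claw":{"type":"number"},"newtons":{"type":"number"}},"required":["increments"]}

```bash
ls; mkdir -p pics; python3 - <<'E'
from station import *
import cv2,numpy as np
print(grip_point_offset); s=state(); print({k:np.round(v,4) for k,v in s.items()})
for n in("scene","top"):
    f=grab_frame(n); np.savez(n+".npz",**f); cv2.imwrite(f"pics/{n}0.png",cv2.resize(f["frame"][:,:,::-1],(800,600),interpolation=cv2.INTER_CUBIC))
    print(n,f["vertical_fov"],f["cx"],f["cy"],f["rvec"],f["tvec"],(f["depth"]==0).mean())
E
```

```text
pics
0.0188
{'clock': np.float64(0.0), 'joint_positions': array([-1.2491,  0.0879,  1.3722, -0.    ,  1.6836, -0.1031]), 'joint_vel': array([-0.0006, -0.0006, -0.0005, -0.0009, -0.0005,  0.0006]), 'tau': array([-1.00000e-03, -3.40189e+01, -3.02426e+01,  7.14000e-02,
        3.30000e-02, -2.00000e-04]), 'eef_pos': array([ 0.2265, -0.5006,  0.1774]), 'tcp_rot': array([-3.0689e+00, -6.6180e-01,  4.0000e-04]), 'wrist_force': array([ 0.0281, -0.2094,  0.8788]), 'ft_torque': array([ 0.0017,  0.0279, -0.0254]), 'grip_force': np.float64(0.0), 'width': np.float64(0.0939)}
scene 52.223883575068015 252.23534884059347 186.21786907587963 [ 1.68864701  1.85371893 -0.73696516] [ 0.14305384 -0.25593898  1.4477425 ] 0.0039825439453125
top 44.16540844816874 255.87140737077715 191.72947308886293 [ 2.16044771 -2.11458283  0.13705808] [-0.08835405  0.43242304  1.46092554] 0.003926595052083333
```

View pics/scene0.png

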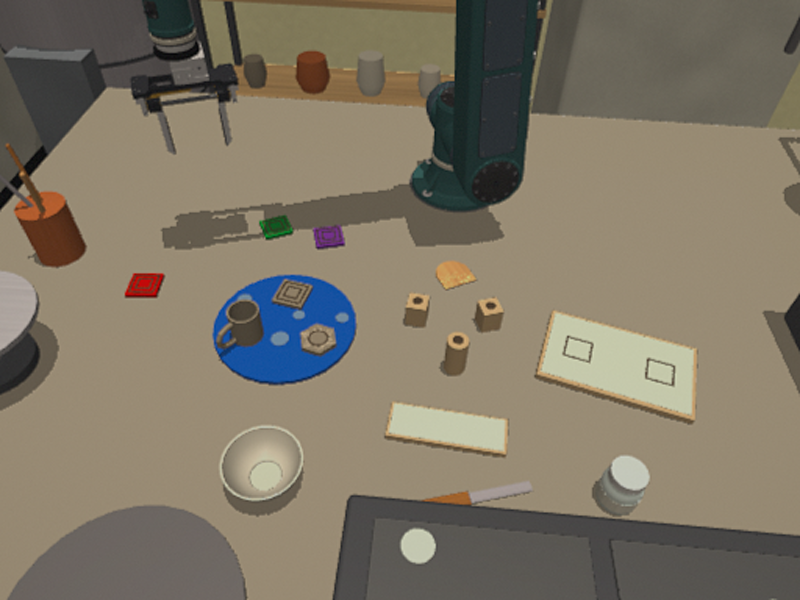

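View pics/top0.png

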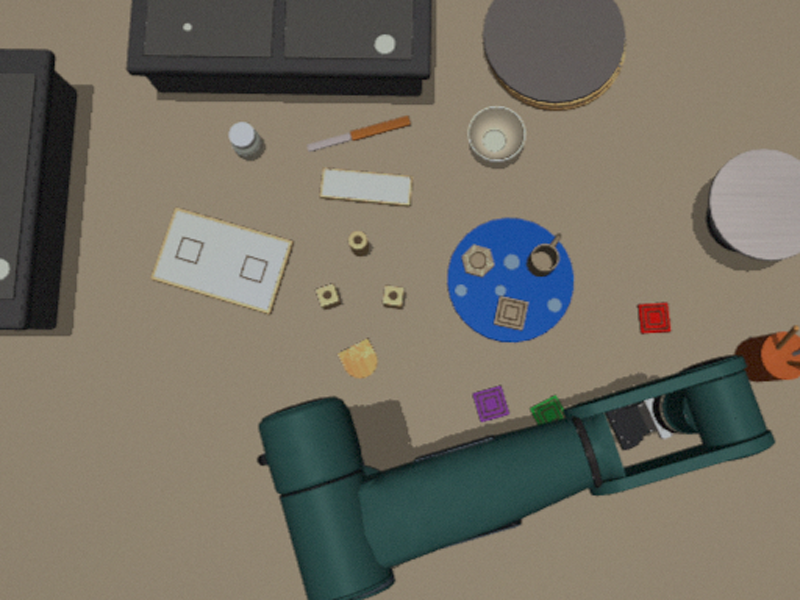

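The pictures show (800x600 pixels, top view): shelf at (222,260) with squares at (189,250) and (254,269), posts at (328,296) and (394,296), round post (358,242), bridge (366,187), tile (511,313), hex (478,261), and mug (544,258) with its handle up-right. Next I take coarse poses from the depth of both views.

```bash
cat > h.py <<'E'
import numpy as np,cv2
from scipy.spatial.transform import Rotation as R
from station import *
def cloud(f,T=None):
    """world point per pixel; T: 4x4 camera->world"""
    h,w=f["depth"].shape; fl=h/2/np.tan(np.radians(f["vertical_fov"])/2)
    if T is None:
        T=np.eye(4); r=R.from_rotvec(np.ravel(f["rvec"])).as_matrix(); T[:3,:3]=r.T; T[:3,3]=-r.T@np.ravel(f["tvec"])
    v,u=np.mgrid[:h,:w]; d=f["depth"]
    P=np.stack([(u-f["cx"])/fl*d,(v-f["cy"])/fl*d,d],-1)
    return P@T[:3,:3].T+T[:3,3]
def tool():
    s=state(); T=np.eye(4); T[:3,:3]=R.from_rotvec(s["tcp_rot"]).as_matrix(); T[:3,3]=s["eef_pos"]; return T
def wrist(name=None):
    T=tool(); f=grab_frame("wrist")
    if name: cv2.imwrite(f"pics/{name}.png",cv2.resize(f["frame"][:,:,::-1],(800,600),interpolation=cv2.INTER_CUBIC))
    return f,cloud(f,T@f["mount"])
def rect(P,m):
    """footprint of masked points: centre, sides mm, angle deg of side 1, median z"""
    q=P[m]; (c,s,a)=cv2.minAreaRect((q[:,:2]*1000).astype(np.float32))
    return np.round(c,1),np.round(s,1),round(a,1),round(float(np.median(q[:,2]))*1000,1),len(q)
def blob(P,c,zlo,zhi,rad):
    m=(P[...,2]>zlo)&(P[...,2]<zhi)&(np.hypot(P[...,0]-c[0],P[...,1]-c[1])<rad)
    n,l,st,_=cv2.connectedComponentsWithStats(m.astype(np.uint8))
    return l==1+np.argmax(st[1:,4])
E
python3 - <<'E'
from h import *
t=dict(np.load("top.npz"));s=dict(np.load("scene.npz"));P=cloud(t);S=cloud(s)
O=dict(shelf=((222,260),.008,.025,.17),sq1=((189,250),.0,.03,.01),sq2=((254,269),0,.03,.01),p1=((328,296),.04,.06,.03),p2=((394,296),.04,.06,.03),round=((358,242),.065,.09,.03),bridge=((366,187),.007,.03,.12),tile=((511,313),.015,.03,.045),hexa=((478,261),.015,.03,.045),mug=((544,258),.05,.09,.08))
for k,((u,v),a,b,r) in O.items():
    c=P[int(v*.64),int(u*.64)]
    if k=="mug": c=P[int(v*.64)-0,int((u)*.64)]
    print(k,np.round(c*1000),"top",*rect(P,blob(P,c,a,b,r)),"| scene",*rect(S,blob(S,c,a,b,r)))
E
```

```text
shelf [513. 291.  14.] top [514.2 294.9] [267.  162.9] 74.1 16.1 3854 | scene [511.9 292.3] [260.1 165.8] 74.3 13.8 4505
sq1 [532. 364.  11.] top [532.7 364.5] [16.2 17.3] 3.7 15.6 29 | scene [532.3 364.2] [15.4 16.6] 76.8 13.8 31
sq2 [493. 223.  21.] top [493.  224.2] [17.8 16.6] 81.8 16.5 30 | scene [493.9 223.4] [17.1 16.9] 9.5 13.8 30
p1 [437.  67.  48.] top [439.7  68. ] [38.8 37.4] 20.5 50.1 152 | scene [437.5  67.7] [40.5 39.9] 18.0 48.4 163
p2 [440. -67.  50.] top [441.8 -63.6] [37.9 39. ] 83.4 50.5 149 | scene [438.2 -64.2] [38.  42.7] 83.3 48.4 153
round [544.   6.  77.] top [546.4   7.9] [35.  35.2] 88.9 75.5 119 | scene [546.3   8.2] [37.1 37. ] 4.5 74.0 153
bridge [675.  -2.  14.] top [676.  -2.] [193.2  66.3] 85.2 14.8 1117 | scene [673.9  -1.8] [190.2  66.7] 85.2 13.1 1789
tile [ 414. -304.   20.] top [ 412.5 -302.7] [64.  66.2] 76.1 20.5 353 | scene [ 414.  -302.4] [59.6 60.6] 77.4 18.9 304
hexa [ 518. -234.   25.] top [ 522.7 -233.8] [68.9 63. ] 23.4 20.6 302 | scene [ 517.9 -234.7] [68.1 58.2] 11.6 19.0 332
mug [ 529. -372.   14.] top [ 527.  -373.4] [54.5 84.3] 35.7 69.0 166 | scene [ 532.4 -364.2] [56.7 85.7] 83.4 64.0 348
```

```bash
cat >> h.py <<'E'
def go(x,y,z,ang=None,T=None):
    """mm, deg (world angle of closing axis, mod 180): needed yaw, then shift along tool axes after the yaw"""
    T=tool() if T is None else T
    cur=np.degrees(np.arctan2(T[1,1],T[0,1])); yaw=0
    if ang is not None: yaw=-((ang-cur+90)%180-90)
    Rn=T[:3,:3]@R.from_euler("z",yaw,degrees=True).as_matrix()
    d=Rn.T@(np.array([x,y,z])-T[:3,3]*1000)
    print(f"closing {cur:.1f} tilt {np.degrees(np.arccos(-T[2,2])):.2f} j6 {state()['joint_positions'][5]:.2f} | yaw {yaw:.1f} then d mm",np.round(d,1))
E
python3 - <<'E'
from h import *
f=grab_frame("wrist"); print(np.round(f["mount"],3),f["vertical_fov"]); print(np.round(tool(),3))
go(440,66,250,20)
go(440,66,250,110)
E
```

```text
[[-0.    -0.964 -0.267  0.077]
 [ 1.    -0.     0.001 -0.001]
 [-0.001 -0.267  0.964 -0.206]
 [ 0.     0.     0.     1.   ]] 59.98454823036978
[[ 0.911  0.412 -0.001  0.227]
 [ 0.412 -0.911  0.002 -0.501]
 [ 0.    -0.002 -1.     0.178]
 [ 0.     0.     0.     1.   ]]
closing -65.7 tilt 0.10 j6 -0.10 | yaw -85.7 then d mm [459.6 394.4 -71.5]
closing -65.7 tilt 0.10 j6 -0.10 | yaw 4.3 then d mm [ 394.4 -459.6  -71.5]
```

Call:
move_arm([
  {"dx": 0.0285,"dy": -0.0286,"dz": -0.006},
  {"dx": 0.0285,"dy": -0.0286,"dz": -0.006},
  {"dx": 0.0285,"dy": -0.0286,"dz": -0.006},
  {"dx": 0.0285,"dy": -0.0286,"dz": -0.006},
  {"dx": 0.0285,"dy": -0.0286,"dz": -0.006},
  {"dx": 0.0285,"dy": -0.0286,"dz": -0.006},
  {"dx": 0.0285,"dy": -0.0286,"dz": -0.006},
  {"dx": 0.0285,"dy": -0.0286,"dz": -0.006},
  {"dx": 0.0285,"dy": -0.0286,"dz": -0.006},
  {"dx": 0.0285,"dy": -0.0286,"dz": -0.006},
  {"dx": 0.0285,"dy": -0.0286,"dz": -0.006},
  {"dx": 0.0285,"dy": -0.0286,"dz": -0.006},
])

```text
invalid input at $.increments[0]: expected keys dx, dy, dz, yaw
```

Call:
move_arm([
  {"yaw": -7.1},
  {"yaw": -7.1},
  {"yaw": -7.1},
  {"yaw": -7.1},
  {"yaw": -7.1},
  {"yaw": -7.1},
  {"yaw": -7.1},
  {"yaw": -7.1},
  {"yaw": -7.1},
  {"yaw": -7.1},
  {"yaw": -7.1},
  {"yaw": -7.1},
])

```text
invalid input at $.increments[0]: expected keys dx, dy, dz, yaw
```

```bash
python3 - <<'E'
from h import *
f,P=wrist("w1"); print(tool()[:3,3])
for k,c in dict(p1=(.4385,.0678),p2=(.44,-.064)).items():
    try: print(k,*rect(P,blob(P,c,.04,.06,.035)))
    except Exception as e: print(k,e)
go(438.5,67.8,250,20)
E
```

```text
[ 0.22653666 -0.50078789  0.17785555]
p1 attempt to get argmax of an empty sequence
p2 attempt to get argmax of an empty sequence
closing -65.7 tilt 0.08 j6 -0.10 | yaw -85.7 then d mm [461.9 393.6 -71.5]
```

Call:
move_arm([
  {"dx": 0,"dy": 0,"dz": -0.006,"yaw": -7.1},
  {"dx": 0,"dy": 0,"dz": -0.006,"yaw": -7.1},
  {"dx": 0,"dy": 0,"dz": -0.006,"yaw": -7.1},
  {"dx": 0,"dy": 0,"dz": -0.006,"yaw": -7.1},
  {"dx": 0,"dy": 0,"dz": -0.006,"yaw": -7.1},
  {"dx": 0,"dy": 0,"dz": -0.006,"yaw": -7.1},
  {"dx": 0,"dy": 0,"dz": -0.006,"yaw": -7.1},
  {"dx": 0,"dy": 0,"dz": -0.006,"yaw": -7.1},
  {"dx": 0,"dy": 0,"dz": -0.006,"yaw": -7.1},
  {"dx": 0,"dy": 0,"dz": -0.006,"yaw": -7.1},
  {"dx": 0,"dy": 0,"dz": -0.006,"yaw": -7.1},
  {"dx": 0,"dy": 0,"dz": -0.006,"yaw": -7.1},
])

```text
clock: 1.2
eef_pos: [0.2266, -0.501, 0.2506]
tcp_rot: [-1.804, -2.571, -0.001]
wrist_force: [-0.6, 0.1, -0.3]
width: 0.0936
grip_force: 0.0
```

Call:
move_arm([
  {"dx": 0.031,"dy": 0.026,"dz": 0,"yaw": 0},
  {"dx": 0.031,"dy": 0.026,"dz": 0,"yaw": 0},
  {"dx": 0.031,"dy": 0.026,"dz": 0,"yaw": 0},
  {"dx": 0.031,"dy": 0.026,"dz": 0,"yaw": 0},
  {"dx": 0.031,"dy": 0.026,"dz": 0,"yaw": 0},
  {"dx": 0.031,"dy": 0.026,"dz": 0,"yaw": 0},
  {"dx": 0.031,"dy": 0.026,"dz": 0,"yaw": 0},
  {"dx": 0.031,"dy": 0.026,"dz": 0,"yaw": 0},
  {"dx": 0.031,"dy": 0.026,"dz": 0,"yaw": 0},
  {"dx": 0.031,"dy": 0.026,"dz": 0,"yaw": 0},
  {"dx": 0.031,"dy": 0.026,"dz": 0,"yaw": 0},
  {"dx": 0.031,"dy": 0.026,"dz": 0,"yaw": 0},
])

```text
clock: 2.2
eef_pos: [0.3963, -0.0442, 0.2507]
tcp_rot: [1.812, 2.565, 0.0]
wrist_force: [0.8, -0.1, -0.1]
width: 0.0943
grip_force: 0.0
```

```bash
python3 - <<'E'
from h import *
f,P=wrist("w1"); print(tool()[:3,3])
for k,c in dict(p1=(.4385,.0678),p2=(.44,-.064)).items():
    try: print(k,*rect(P,blob(P,c,.04,.06,.035)))
    except Exception as e: print(k,e)
go(438.5,67.8,250,20)
E
```

```text
[ 0.39817153 -0.0368632   0.25050607]
p1 [436.   67.1] [38.2 37. ] 19.7 49.5 1123
p2 [437.5 -64.4] [38.4 38.3] 82.7 49.5 904
closing 20.2 tilt 0.38 j6 -0.59 | yaw 0.2 then d mm [84.6 73.7  1.2]
```

Call:
move_arm([
  {"dx": 0.02,"dy": 0.018,"dz": 0,"yaw": 0},
  {"dx": 0.02,"dy": 0.018,"dz": 0,"yaw": 0},
  {"dx": 0.02,"dy": 0.018,"dz": 0,"yaw": 0},
  {"dx": 0.02,"dy": 0.018,"dz": 0,"yaw": 0},
  {"dx": 0,"dy": 0,"dz": 0,"yaw": 0},
  {"dx": 0,"dy": 0,"dz": 0,"yaw": 0},
  {"dx": 0,"dy": 0,"dz": 0,"yaw": 0},
])

```text
clock: 2.83
eef_pos: [0.4371, 0.0527, 0.2504]
tcp_rot: [-1.812, -2.566, 0.001]
wrist_force: [-1.6, 0.2, -0.3]
width: 0.0939
grip_force: 0.0
```

```bash
python3 - <<'E'
from h import *
f,P=wrist("w1"); print(tool()[:3,3])
for k,c in dict(p1=(.4385,.0678),p2=(.44,-.064)).items():
    try: print(k,*rect(P,blob(P,c,.04,.06,.035)))
    except Exception as e: print(k,e)
go(437.5,67.5,25,20)
E
```

```text
[0.43712211 0.05232757 0.25051124]
p1 [435.6  67.5] [37.2 37.4] 20.0 49.5 944
p2 [437.8 -64.1] [38.2 38.3] 82.3 49.4 809
closing 19.5 tilt 0.04 j6 -0.35 | yaw -0.5 then d mm [ 14.2   5.6 225.5]
```

View pics/w1.png

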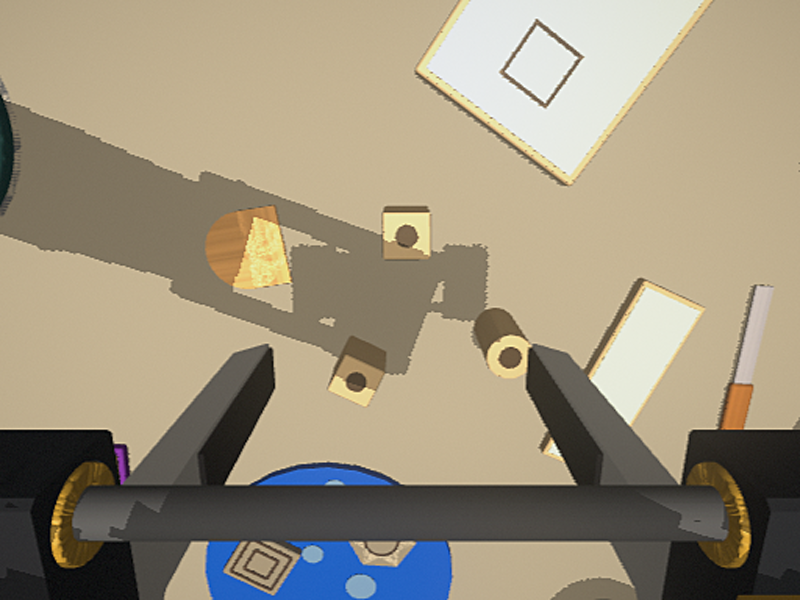

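The wrist view shows post 1 at (407,234), between the fingers at (260,350) and (540,350), with post 2 at (357,380) and the round post at (508,350). I'm now going down on post 1.

Call:
move_arm([
  {"dx": 0.0148,"dy": 0.0039,"dz": 0.02,"yaw": -0.5},
  {"dx": 0,"dy": 0,"dz": 0.038,"yaw": 0},
  {"dx": 0,"dy": 0,"dz": 0.038,"yaw": 0},
  {"dx": 0,"dy": 0,"dz": 0.038,"yaw": 0},
  {"dx": 0,"dy": 0,"dz": 0.038,"yaw": 0},
  {"dx": 0,"dy": 0,"dz": 0.03,"yaw": 0},
  {"dx": 0,"dy": 0,"dz": 0.02,"yaw": 0},
  {"dx": 0,"dy": 0,"dz": 0.01,"yaw": 0},
  {"dx": 0,"dy": 0,"dz": 0,"yaw": 0},
  {"dx": 0,"dy": 0,"dz": 0,"yaw": 0},
  {"dx": 0,"dy": 0,"dz": 0,"yaw": 0},
])

```text
clock: 3.8
eef_pos: [0.4378, 0.0681, 0.0206]
tcp_rot: [1.8, 2.571, 0.003]
wrist_force: [0.1, -0.4, 0.6]
width: 0.0943
grip_force: 0.0
```

Call:
move_arm([
  {"dx": 0,"dy": 0,"dz": 0,"yaw": 0},
  {"dx": 0,"dy": 0,"dz": 0,"yaw": 0},
  {"dx": 0,"dy": 0,"dz": 0,"yaw": 0},
  {"dx": 0,"dy": 0,"dz": 0,"yaw": 0},
  {"dx": 0,"dy": 0,"dz": 0,"yaw": 0},
  {"dx": 0,"dy": 0,"dz": 0,"yaw": 0},
  {"dx": 0,"dy": 0,"dz": 0,"yaw": 0},
  {"dx": 0,"dy": 0,"dz": 0,"yaw": 0},
  {"dx": 0,"dy": 0,"dz": 0,"yaw": 0},
  {"dx": 0,"dy": 0,"dz": 0,"yaw": 0},
], claw=1, newtons=20)

```text
clock: 4.63
eef_pos: [0.4361, 0.0686, 0.0185]
tcp_rot: [-1.801, -2.574, 0.0]
wrist_force: [0.5, 0.6, -0.2]
width: 0.0372
grip_force: 20.0
```

Call:
move_arm([
  {"dx": 0,"dy": 0,"dz": -0.015,"yaw": 0},
  {"dx": 0,"dy": 0,"dz": -0.035,"yaw": 0},
  {"dx": 0,"dy": 0,"dz": -0.04,"yaw": 0},
  {"dx": 0,"dy": 0,"dz": -0.04,"yaw": 0},
  {"dx": 0,"dy": 0,"dz": -0.04,"yaw": 0},
  {"dx": 0,"dy": 0,"dz": -0.04,"yaw": 0},
  {"dx": 0,"dy": 0,"dz": -0.022,"yaw": 0},
  {"dx": 0,"dy": 0,"dz": 0,"yaw": 0},
])

```text
clock: 5.3
eef_pos: [0.4387, 0.0686, 0.2569]
tcp_rot: [1.796, 2.566, 0.011]
wrist_force: [0.8, 0.7, -0.8]
width: 0.0378
grip_force: 20.0
```

```bash
python3 - <<'E'
from h import *
go(493.5,223.8,250,-15.5)
go(532.5,364.3,250,-15.5)
E
```

```text
closing 20.0 tilt 0.67 j6 -0.32 | yaw 35.5 then d mm [164.1  11.2   7.6]
closing 20.0 tilt 0.67 j6 -0.32 | yaw 35.5 then d mm [310.   11.3   8.1]
```

Call:
move_arm([
  {"dx": 0,"dy": 0,"dz": 0,"yaw": 7.1},
  {"dx": 0,"dy": 0,"dz": 0,"yaw": 7.1},
  {"dx": 0,"dy": 0,"dz": 0,"yaw": 7.1},
  {"dx": 0,"dy": 0,"dz": 0,"yaw": 7.1},
  {"dx": 0,"dy": 0,"dz": 0,"yaw": 7.1},
  {"dx": 0.04,"dy": 0.003,"dz": 0,"yaw": 0},
  {"dx": 0.04,"dy": 0.003,"dz": 0,"yaw": 0},
  {"dx": 0.04,"dy": 0.003,"dz": 0,"yaw": 0},
  {"dx": 0.03,"dy": 0.002,"dz": 0,"yaw": 0},
  {"dx": 0,"dy": 0,"dz": 0,"yaw": 0},
  {"dx": 0,"dy": 0,"dz": 0,"yaw": 0},
  {"dx": 0,"dy": 0,"dz": 0,"yaw": 0},
])

```text
clock: 6.3
eef_pos: [0.486, 0.2095, 0.2488]
tcp_rot: [-2.5, -1.902, 0.006]
wrist_force: [0.1, 0.3, -1.3]
width: 0.0372
grip_force: 20.0
```

```bash
python3 - <<'E'
from h import *
f,P=wrist("w2"); np.savez("w2.npz",P=P,frame=f["frame"]); print(tool()[:3,3]*1000,np.median(P[(P[...,2]>.008)&(P[...,2]<.022)][:,2]))
m=blob(P,(.513,.293),.008,.022,.18); print(rect(P,m))
# dark outlines on the white top
g=f["frame"].astype(int).sum(-1); print(np.percentile(g[m],[2,5,20,50]))
for c in((.4935,.2238),(.5325,.3643)):
    k=m&(g<350)&(np.hypot(P[...,0]-c[0],P[...,1]-c[1])<.04); print(rect(P,k))
E
```

```text
[486.12548758 209.11231861 249.47609859] 0.014576511212470389
(array([507., 279.]), array([231.8, 160.3]), 74.7, 14.7, 23422)
[351. 443. 603. 708.]
(array([493.3, 224.8]), array([45.4, 45.5]), 74.5, 15.2, 208)
(array([529.7, 359.7]), array([45.9, 45.2]), 74.3, 15.2, 223)
```

View pics/w2.png

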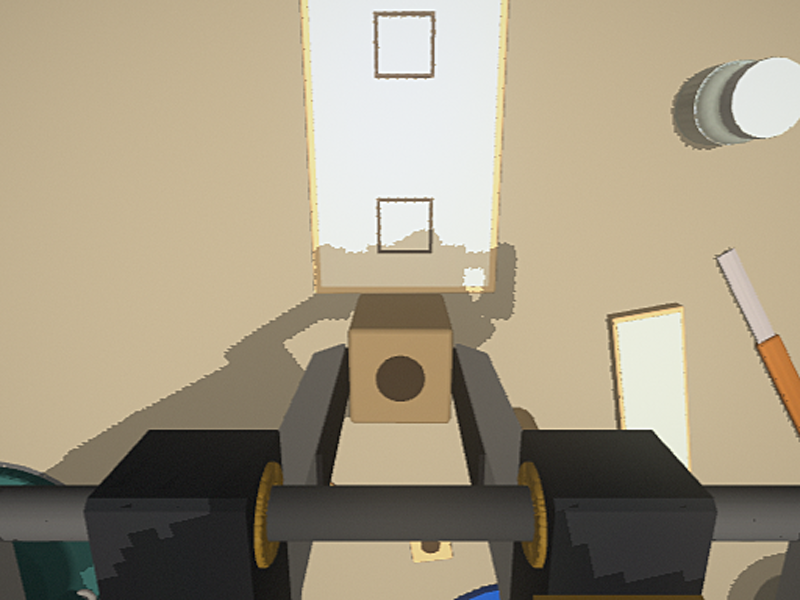

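The wrist view shows the two squares at (405,224) and (405,44), with the held post's dot at (400,378). I check where the held post sits relative to the tool.

```bash
cat >> h.py <<'E'
def held(P,T,lo,hi,rad=.05):
    """footprint of top of held thing in tool frame (mm): tool z between lo,hi"""
    Q=(P-T[:3,3])@T[:3,:3]; m=(Q[...,2]>lo)&(Q[...,2]<hi)&(abs(Q[...,1])<rad)&(abs(Q[...,0])<rad)
    n,l,st,_=cv2.connectedComponentsWithStats(m.astype(np.uint8)); return rect(Q,l==1+np.argmax(st[1:,4]))
E
python3 - <<'E'
from h import *
P=np.load("w2.npz")["P"]; T=tool(); print(held(P,T,-.034,-.029,.025))
go(529.7,359.7,120,-15.4)
go(493.3,224.8,120,-15.4)
E
```

```text
(array([-0.8,  0.2]), array([49.9, 38. ]), 88.7, -30.4, 3975)
closing -15.5 tilt 0.13 j6 0.57 | yaw -0.1 then d mm [157.    2.2 129.2]
closing -15.5 tilt 0.13 j6 0.57 | yaw -0.1 then d mm [ 17.3   2.9 129.4]
```

Call:
move_arm([
  {"dx": 0.0395,"dy": 0.0022,"dz": 0,"yaw": 0},
  {"dx": 0.0395,"dy": 0,"dz": 0,"yaw": 0},
  {"dx": 0.0395,"dy": 0,"dz": 0,"yaw": 0},
  {"dx": 0.0395,"dy": 0,"dz": 0,"yaw": 0},
  {"dx": 0,"dy": 0,"dz": 0.04,"yaw": 0},
  {"dx": 0,"dy": 0,"dz": 0.04,"yaw": 0},
  {"dx": 0,"dy": 0,"dz": 0.04,"yaw": 0},
  {"dx": 0,"dy": 0,"dz": 0.04,"yaw": 0},
  {"dx": 0,"dy": 0,"dz": 0.03,"yaw": 0},
  {"dx": 0,"dy": 0,"dz": 0,"yaw": 0},
  {"dx": 0,"dy": 0,"dz": 0,"yaw": 0},
  {"dx": 0,"dy": 0,"dz": 0,"yaw": 0},
])

```text
clock: 7.35
eef_pos: [0.5326, 0.3617, 0.0635]
tcp_rot: [2.501, 1.9, 0.007]
wrist_force: [-0.5, 0.1, -0.5]
width: 0.0378
grip_force: 20.0
```

```bash
python3 - <<'E'
from h import *
go(529.7,359.7,34,-15.4)
E
```

```text
closing -15.5 tilt 0.24 j6 0.78 | yaw -0.1 then d mm [-2.8 -2.4 29.5]
```

Call:
move_arm([
  {"dx": 0,"dy": 0,"dz": 0.015,"yaw": 0},
  {"dx": 0,"dy": 0,"dz": 0.008,"yaw": 0},
  {"dx": 0,"dy": 0,"dz": 0,"yaw": 0},
  {"dx": 0,"dy": 0,"dz": 0,"yaw": 0},
  {"dx": 0,"dy": 0,"dz": 0,"yaw": 0},
  {"dx": 0,"dy": 0,"dz": 0,"yaw": 0},
])

```text
clock: 7.85
eef_pos: [0.5317, 0.3622, 0.039]
tcp_rot: [2.5, 1.902, 0.003]
wrist_force: [0.4, 0.3, -1.6]
width: 0.0376
grip_force: 20.0
```

```bash
python3 - <<'E'
from h import *
go(529.7,359.7,34,-15.4)
go(529.7,359.7,34,-15.4)
E
```

```text
closing -15.5 tilt 0.13 j6 0.78 | yaw -0.1 then d mm [-3.  -1.3  5. ]
closing -15.5 tilt 0.13 j6 0.78 | yaw -0.1 then d mm [-3.  -1.3  5. ]
```

Call:
move_arm([
  {"dx": -0.0022,"dy": -0.0013,"dz": 0,"yaw": 0},
  {"dx": 0,"dy": 0,"dz": 0.003,"yaw": 0},
  {"dx": 0,"dy": 0,"dz": 0.0015,"yaw": 0},
  {"dx": 0,"dy": 0,"dz": 0.001,"yaw": 0},
  {"dx": 0,"dy": 0,"dz": 0,"yaw": 0},
  {"dx": 0,"dy": 0,"dz": 0,"yaw": 0},
  {"dx": 0,"dy": 0,"dz": 0,"yaw": 0},
  {"dx": 0,"dy": 0,"dz": 0,"yaw": 0},
])

```text
clock: 8.52
eef_pos: [0.5293, 0.3603, 0.0335]
tcp_rot: [2.5, 1.902, 0.002]
wrist_force: [-0.9, -1.0, 5.3]
width: 0.0377
grip_force: 20.0
```

```bash
python3 - <<'E'
from h import *
go(529.7,359.7,34,-15.4); print(state()["wrist_force"])
E
```

```text
closing -15.5 tilt 0.06 j6 0.78 | yaw -0.1 then d mm [-0.4  0.5 -0.5]
[-0.8500709  -0.96176745  5.31319843]
```

Call:
move_arm([
  {"dx": 0,"dy": 0,"dz": 0,"yaw": 0},
  {"dx": 0,"dy": 0,"dz": 0,"yaw": 0},
  {"dx": 0,"dy": 0,"dz": 0,"yaw": 0},
  {"dx": 0,"dy": 0,"dz": 0,"yaw": 0},
  {"dx": 0,"dy": 0,"dz": 0,"yaw": 0},
  {"dx": 0,"dy": 0,"dz": -0.02,"yaw": 0},
  {"dx": 0,"dy": 0,"dz": -0.04,"yaw": 0},
  {"dx": 0,"dy": 0,"dz": -0.04,"yaw": 0},
  {"dx": 0,"dy": 0,"dz": -0.04,"yaw": 0},
  {"dx": 0,"dy": 0,"dz": -0.04,"yaw": 0},
  {"dx": 0,"dy": 0,"dz": -0.036,"yaw": 0},
], claw=-1)

```text
clock: 9.43
eef_pos: [0.5291, 0.3601, 0.2508]
tcp_rot: [2.5, 1.902, 0.003]
wrist_force: [1.8, 0.6, -0.5]
width: 0.0939
grip_force: 0.0
```

Call:
move_arm([
  {"dx": -0.04,"dy": 0,"dz": 0,"yaw": 0},
  {"dx": -0.04,"dy": 0,"dz": 0,"yaw": 0},
  {"dx": -0.04,"dy": 0,"dz": 0,"yaw": 0},
  {"dx": -0.03,"dy": 0,"dz": 0,"yaw": 0},
  {"dx": 0,"dy": 0,"dz": 0,"yaw": 0},
  {"dx": 0,"dy": 0,"dz": 0,"yaw": 0},
  {"dx": 0,"dy": 0,"dz": 0,"yaw": 0},
  {"dx": 0,"dy": 0,"dz": 0,"yaw": 0},
])

```text
clock: 10.1
eef_pos: [0.4893, 0.2165, 0.2477]
tcp_rot: [-2.499, -1.904, 0.0]
wrist_force: [0.6, 1.0, 0.0]
width: 0.0938
grip_force: 0.0
```

```bash
python3 - <<'E'
from h import *
f,P=wrist("w3"); print(tool()[:3,3]*1000)
print("p",rect(P,blob(P,(.53,.36),.055,.075,.035)))
m=blob(P,(.513,.293),.008,.022,.18); g=f["frame"].astype(int).sum(-1)
for c in((.4935,.2238),(.5297,.3597)):
    k=m&(g<350)&(np.hypot(P[...,0]-c[0],P[...,1]-c[1])<.04); print(rect(P,k))
go(437.8,-64.1,250,-7.5)
E
```

```text
[489.30630924 216.61965838 247.58592089]
p (array([527.7, 358.4]), array([37.3, 37. ]), 74.7, 64.5, 1357)
(array([492.2, 224.8]), array([47.1, 45.7]), 75.0, 15.1, 246)
(array([529.7, 359.9]), array([45.9, 46.4]), 74.6, 15.2, 183)
closing -15.4 tilt 0.04 j6 0.58 | yaw -7.9 then d mm [-285.   -14.4   -2.4]
```

View pics/w3.png

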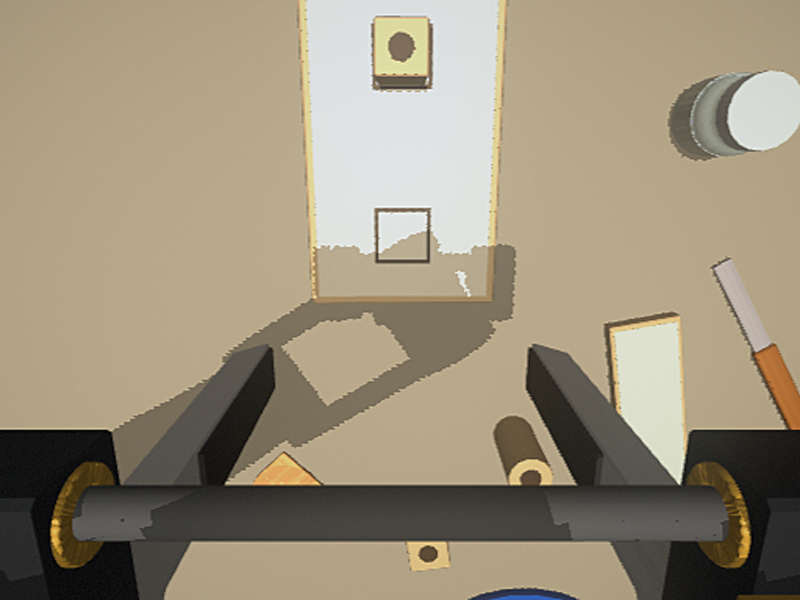

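Post 1 sits inside its square, at (402,47), with the outline showing evenly on both sides. On to post 2.

Call:
move_arm([
  {"dx": 0,"dy": 0,"dz": 0,"yaw": -3.9},
  {"dx": 0,"dy": 0,"dz": 0,"yaw": -4},
  {"dx": -0.0356,"dy": -0.0018,"dz": 0,"yaw": 0},
  {"dx": -0.0356,"dy": -0.0018,"dz": 0,"yaw": 0},
  {"dx": -0.0356,"dy": -0.0018,"dz": 0,"yaw": 0},
  {"dx": -0.0356,"dy": -0.0018,"dz": 0,"yaw": 0},
  {"dx": -0.0356,"dy": -0.0018,"dz": 0,"yaw": 0},
  {"dx": -0.0356,"dy": -0.0018,"dz": 0,"yaw": 0},
  {"dx": -0.0356,"dy": -0.0018,"dz": 0,"yaw": 0},
  {"dx": -0.0356,"dy": -0.0018,"dz": 0,"yaw": 0},
  {"dx": 0,"dy": 0,"dz": 0,"yaw": 0},
  {"dx": 0,"dy": 0,"dz": 0,"yaw": 0},
])

```text
clock: 11.15
eef_pos: [0.4377, -0.0657, 0.2478]
tcp_rot: [-2.365, -2.067, -0.0]
wrist_force: [-0.1, 0.0, 0.9]
width: 0.094
grip_force: 0.0
```

Call:
move_arm([
  {"dx": 0,"dy": 0,"dz": 0.04,"yaw": 0},
  {"dx": 0,"dy": 0,"dz": 0.04,"yaw": 0},
  {"dx": 0,"dy": 0,"dz": 0.04,"yaw": 0},
  {"dx": 0,"dy": 0,"dz": 0.02,"yaw": 0},
  {"dx": 0,"dy": 0,"dz": 0,"yaw": 0},
  {"dx": 0,"dy": 0,"dz": 0,"yaw": 0},
  {"dx": 0,"dy": 0,"dz": 0,"yaw": 0},
])

```text
clock: 11.73
eef_pos: [0.4391, -0.0642, 0.11]
tcp_rot: [2.359, 2.071, 0.003]
wrist_force: [0.7, -0.5, 0.6]
width: 0.0944
grip_force: 0.0
```

```bash
python3 - <<'E'
from h import *
f,P=wrist(); print(rect(P,blob(P,(.4378,-.0641),.04,.06,.035)))
go(437.8,-64.1,18.5,-7.5)
E
```

```text
(array([437.6, -64.1]), array([38.4, 37.6]), 83.3, 49.4, 2032)
closing -7.5 tilt 0.26 j6 -0.14 | yaw 0.0 then d mm [ 0.3 -2.1 92.1]
```

Call:
move_arm([
  {"dx": 0.0004,"dy": -0.0015,"dz": 0.03,"yaw": 0},
  {"dx": 0,"dy": 0,"dz": 0.03,"yaw": 0},
  {"dx": 0,"dy": 0,"dz": 0.02,"yaw": 0},
  {"dx": 0,"dy": 0,"dz": 0.012,"yaw": 0},
  {"dx": 0,"dy": 0,"dz": 0,"yaw": 0},
  {"dx": 0,"dy": 0,"dz": 0,"yaw": 0},
  {"dx": 0,"dy": 0,"dz": 0,"yaw": 0},
])

```text
clock: 12.37
eef_pos: [0.438, -0.0648, 0.0185]
tcp_rot: [2.36, 2.068, 0.004]
wrist_force: [-0.2, 0.1, 0.7]
width: 0.0942
grip_force: 0.0
```

Call:
move_arm([
  {"dx": 0,"dy": 0,"dz": 0,"yaw": 0},
  {"dx": 0,"dy": 0,"dz": 0,"yaw": 0},
  {"dx": 0,"dy": 0,"dz": 0,"yaw": 0},
  {"dx": 0,"dy": 0,"dz": 0,"yaw": 0},
  {"dx": 0,"dy": 0,"dz": 0,"yaw": 0},
  {"dx": 0,"dy": 0,"dz": 0,"yaw": 0},
  {"dx": 0,"dy": 0,"dz": 0,"yaw": 0},
  {"dx": 0,"dy": 0,"dz": 0,"yaw": 0},
  {"dx": 0,"dy": 0,"dz": 0,"yaw": 0},
  {"dx": 0,"dy": 0,"dz": 0,"yaw": 0},
], claw=1, newtons=20)

```text
clock: 13.2
eef_pos: [0.4363, -0.0644, 0.0162]
tcp_rot: [2.363, 2.07, 0.001]
wrist_force: [1.0, -0.8, 0.4]
width: 0.0376
grip_force: 20.0
```

Call:
move_arm([
  {"dx": 0,"dy": 0,"dz": -0.015,"yaw": 0},
  {"dx": 0,"dy": 0,"dz": -0.035,"yaw": 0},
  {"dx": 0,"dy": 0,"dz": -0.04,"yaw": 0},
  {"dx": 0,"dy": 0,"dz": -0.04,"yaw": 0},
  {"dx": 0,"dy": 0,"dz": -0.04,"yaw": 0},
  {"dx": 0,"dy": 0,"dz": -0.04,"yaw": 0},
  {"dx": 0,"dy": 0,"dz": -0.022,"yaw": 0},
  {"dx": 0,"dy": 0,"dz": 0,"yaw": 3.9},
  {"dx": 0,"dy": 0,"dz": 0,"yaw": 4},
  {"dx": 0,"dy": 0,"dz": 0,"yaw": 0},
  {"dx": 0,"dy": 0,"dz": 0,"yaw": 0},
])

```text
clock: 14.12
eef_pos: [0.4356, -0.0642, 0.2475]
tcp_rot: [-2.498, -1.904, 0.001]
wrist_force: [0.2, -0.5, -1.7]
width: 0.0377
grip_force: 20.0
```

```bash
python3 - <<'E'
from h import *
T=tool(); f,P=wrist(); print(held(P,T,-.034,-.029,.025))
go(492.9,224.8,34,-15.4)
E
```

```text
(array([ 0.8, -0.1]), array([38. , 49.8]), 0.3, -33.3, 3286)
closing -15.4 tilt 0.10 j6 -0.01 | yaw 0.0 then d mm [293.9 -21.1 213.3]
```

Call:
move_arm([
  {"dx": 0.0366,"dy": -0.0026,"dz": 0,"yaw": 0},
  {"dx": 0.0366,"dy": -0.0026,"dz": 0,"yaw": 0},
  {"dx": 0.0366,"dy": -0.0026,"dz": 0,"yaw": 0},
  {"dx": 0.0366,"dy": -0.0026,"dz": 0,"yaw": 0},
  {"dx": 0.0366,"dy": -0.0026,"dz": 0,"yaw": 0},
  {"dx": 0.0366,"dy": -0.0026,"dz": 0,"yaw": 0},
  {"dx": 0.0366,"dy": -0.0026,"dz": 0,"yaw": 0},
  {"dx": 0.0366,"dy": -0.0026,"dz": 0,"yaw": 0},
  {"dx": 0,"dy": 0,"dz": 0,"yaw": 0},
])

```text
clock: 14.92
eef_pos: [0.4935, 0.2291, 0.2457]
tcp_rot: [-2.489, -1.91, 0.002]
wrist_force: [-0.2, 0.8, -1.7]
width: 0.0378
grip_force: 20.0
```

Call:
move_arm([
  {"dx": 0,"dy": 0,"dz": 0.04,"yaw": 0},
  {"dx": 0,"dy": 0,"dz": 0.04,"yaw": 0},
  {"dx": 0,"dy": 0,"dz": 0.04,"yaw": 0},
  {"dx": 0,"dy": 0,"dz": 0.04,"yaw": 0},
  {"dx": 0,"dy": 0,"dz": 0.03,"yaw": 0},
  {"dx": 0,"dy": 0,"dz": 0.015,"yaw": 0},
  {"dx": 0,"dy": 0,"dz": 0,"yaw": 0},
  {"dx": 0,"dy": 0,"dz": 0,"yaw": 0},
  {"dx": 0,"dy": 0,"dz": 0,"yaw": 0},
  {"dx": 0,"dy": 0,"dz": 0,"yaw": 0},
  {"dx": 0,"dy": 0,"dz": 0,"yaw": 0},
])

```text
clock: 15.83
eef_pos: [0.4955, 0.2238, 0.0453]
tcp_rot: [2.499, 1.902, 0.006]
wrist_force: [0.7, -1.0, -1.4]
width: 0.0377
grip_force: 20.0
```

```bash
python3 - <<'E'
from h import *
go(492.9,224.8,31,-15.4)
E
```

```text
closing -15.5 tilt 0.24 j6 0.59 | yaw -0.1 then d mm [ 0.2 -2.8 14.3]
```

Call:
move_arm([
  {"dx": -0.0006,"dy": -0.0024,"dz": 0.007,"yaw": 0},
  {"dx": 0,"dy": 0,"dz": 0.0035,"yaw": 0},
  {"dx": 0,"dy": 0,"dz": 0,"yaw": 0},
  {"dx": 0,"dy": 0,"dz": 0,"yaw": 0},
  {"dx": 0,"dy": 0,"dz": 0,"yaw": 0},
  {"dx": 0,"dy": 0,"dz": 0,"yaw": 0},
  {"dx": 0,"dy": 0,"dz": 0,"yaw": 0},
])

```text
clock: 16.42
eef_pos: [0.4916, 0.2235, 0.0327]
tcp_rot: [2.5, 1.902, 0.0]
wrist_force: [-0.4, 0.2, -0.9]
width: 0.0376
grip_force: 20.0
```

```bash
python3 - <<'E'
from h import *
go(492.9,224.8,31,-15.4); print(state()["wrist_force"])
E
```

```text
closing -15.5 tilt 0.02 j6 0.59 | yaw -0.1 then d mm [1.6 0.9 1.7]
[-0.37639679  0.20850927 -0.92657624]
```

Call:
move_arm([
  {"dx": 0.0008,"dy": 0.0008,"dz": 0.001,"yaw": 0},
  {"dx": 0,"dy": 0,"dz": 0.001,"yaw": 0},
  {"dx": 0,"dy": 0,"dz": 0.0007,"yaw": 0},
  {"dx": 0,"dy": 0,"dz": 0,"yaw": 0},
  {"dx": 0,"dy": 0,"dz": 0,"yaw": 0},
  {"dx": 0,"dy": 0,"dz": 0,"yaw": 0},
])

```text
clock: 16.92
eef_pos: [0.493, 0.2243, 0.0312]
tcp_rot: [2.5, 1.902, 0.002]
wrist_force: [-1.4, -0.7, 5.6]
width: 0.0379
grip_force: 20.0
```

Call:
move_arm([
  {"dx": 0,"dy": 0,"dz": 0,"yaw": 0},
  {"dx": 0,"dy": 0,"dz": 0,"yaw": 0},
  {"dx": 0,"dy": 0,"dz": 0,"yaw": 0},
  {"dx": 0,"dy": 0,"dz": 0,"yaw": 0},
  {"dx": 0,"dy": 0,"dz": 0,"yaw": 0},
  {"dx": 0,"dy": 0,"dz": -0.02,"yaw": 0},
  {"dx": 0,"dy": 0,"dz": -0.04,"yaw": 0},
  {"dx": 0,"dy": 0,"dz": -0.04,"yaw": 0},
  {"dx": 0,"dy": 0,"dz": -0.04,"yaw": 0},
  {"dx": 0,"dy": 0,"dz": -0.04,"yaw": 0},
  {"dx": 0,"dy": 0,"dz": -0.04,"yaw": 0},
], claw=-1)

```text
clock: 17.83
eef_pos: [0.4921, 0.2239, 0.2517]
tcp_rot: [2.5, 1.902, 0.0]
wrist_force: [0.8, 0.1, 0.3]
width: 0.0938
grip_force: 0.0
```

Call:
move_arm([
  {"dx": -0.005,"dy": 0,"dz": 0,"yaw": 0},
  {"dx": 0,"dy": 0,"dz": 0,"yaw": 0},
  {"dx": 0,"dy": 0,"dz": 0,"yaw": 0},
  {"dx": 0,"dy": 0,"dz": 0,"yaw": 0},
])

```text
clock: 18.17
eef_pos: [0.4903, 0.219, 0.2474]
tcp_rot: [-2.499, -1.901, 0.006]
wrist_force: [0.9, 0.1, 0.1]
width: 0.0942
grip_force: 0.0
```

```bash
python3 - <<'E'
from h import *
f,P=wrist("w4"); print(tool()[:3,3]*1000)
for c in((.4935,.2238),(.5297,.3597)): print("p",rect(P,blob(P,c,.055,.075,.035)))
m=blob(P,(.513,.293),.008,.022,.18); g=f["frame"].astype(int).sum(-1)
for c in((.4935,.2238),(.5297,.3597)):
    k=m&(g<350)&(np.hypot(P[...,0]-c[0],P[...,1]-c[1])<.04); print(rect(P,k))
go(413.5,-302.5,250,-13.2)
E
```

```text
[490.18746504 219.00359456 247.16190783]
p (array([492.6, 225.2]), array([37.2, 37.3]), 74.4, 64.5, 1019)
p (array([528. , 358.5]), array([37.7, 37.4]), 74.1, 64.4, 1362)
(array([491.9, 221.7]), array([52.6, 47. ]), 74.2, 15.2, 155)
(array([529.4, 359.8]), array([46.1, 46.4]), 74.5, 15.2, 194)
closing -15.5 tilt 0.27 j6 0.58 | yaw -2.3 then d mm [-525.2   44.4   -1.7]
```

View pics/w4.png

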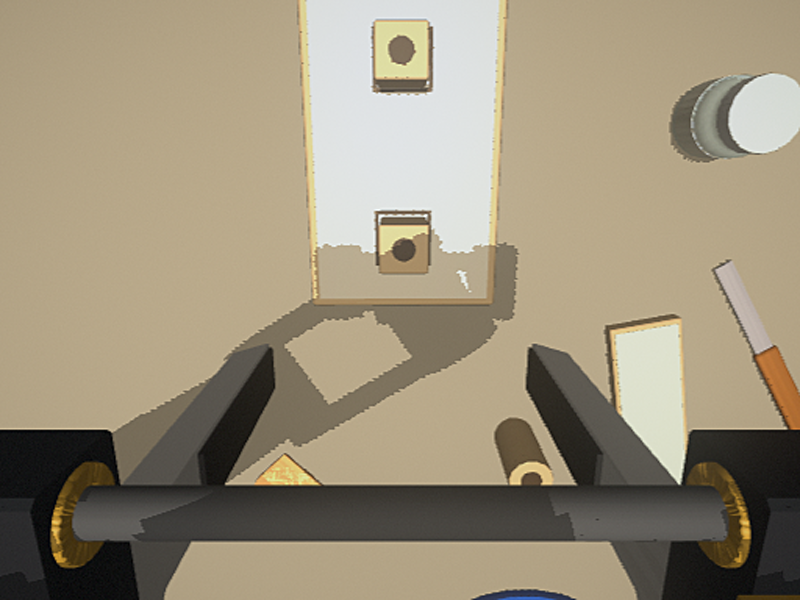

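Both posts sit in their squares, at (402,50) and (404,248). Next the tile.

Call:
move_arm([
  {"dx": 0,"dy": 0,"dz": 0,"yaw": -2.3},
  {"dx": -0.04,"dy": 0.0034,"dz": 0,"yaw": 0},
  {"dx": -0.04,"dy": 0.0034,"dz": 0,"yaw": 0},
  {"dx": -0.04,"dy": 0.0034,"dz": 0,"yaw": 0},
  {"dx": -0.04,"dy": 0.0034,"dz": 0,"yaw": 0},
  {"dx": -0.04,"dy": 0.0034,"dz": 0,"yaw": 0},
  {"dx": -0.04,"dy": 0.0034,"dz": 0,"yaw": 0},
  {"dx": -0.04,"dy": 0.0034,"dz": 0,"yaw": 0},
  {"dx": -0.04,"dy": 0.0034,"dz": 0,"yaw": 0},
  {"dx": -0.04,"dy": 0.0034,"dz": 0,"yaw": 0},
  {"dx": -0.04,"dy": 0.0034,"dz": 0,"yaw": 0},
  {"dx": -0.04,"dy": 0.0034,"dz": 0,"yaw": 0},
])

```text
clock: 19.22
eef_pos: [0.4261, -0.2191, 0.2479]
tcp_rot: [-2.459, -1.95, 0.001]
wrist_force: [0.2, 0.0, -0.3]
width: 0.0941
grip_force: 0.0
```

Call:
move_arm([
  {"dx": -0.04,"dy": 0.0034,"dz": 0,"yaw": 0},
  {"dx": -0.02,"dy": 0.002,"dz": 0,"yaw": 0},
  {"dx": -0.02,"dy": 0.002,"dz": 0,"yaw": 0},
  {"dx": 0,"dy": 0,"dz": 0,"yaw": 0},
  {"dx": 0,"dy": 0,"dz": 0,"yaw": 0},
  {"dx": 0,"dy": 0,"dz": 0,"yaw": 0},
  {"dx": 0,"dy": 0,"dz": 0,"yaw": 0},
  {"dx": 0,"dy": 0,"dz": 0,"yaw": 0},
])

```text
clock: 19.88
eef_pos: [0.4167, -0.2961, 0.2499]
tcp_rot: [-2.46, -1.955, -0.0]
wrist_force: [0.2, -0.3, -0.5]
width: 0.0944
grip_force: 0.0
```

```bash
python3 - <<'E'
from h import *
f,P=wrist(); print(rect(P,blob(P,(.4135,-.3025),.015,.03,.045)))
print("mug",rect(P,blob(P,(.53,-.364),.06,.09,.08)))
q=(P[...,2]>.007)&(P[...,2]<.013)&(np.hypot(P[...,0]-.4135,P[...,1]+.3025)<.08); print("disc z",np.median(P[q][:,2]))
go(413,-302.5,11.5,-13)
E
```

```text
(array([ 411.8, -302.9]), array([60. , 59.7]), 78.4, 19.5, 1983)
mug (array([ 522.5, -372.8]), array([54.7, 80. ]), 32.1, 71.7, 910)
disc z 0.009491412851924896
closing -13.1 tilt 0.02 j6 -0.50 | yaw -0.1 then d mm [ -6.9  -2.3 238.6]
```

Call:
move_arm([
  {"dx": -0.0075,"dy": -0.0032,"dz": 0.02,"yaw": -1.5},
  {"dx": 0,"dy": 0,"dz": 0.04,"yaw": 0},
  {"dx": 0,"dy": 0,"dz": 0.04,"yaw": 0},
  {"dx": 0,"dy": 0,"dz": 0.04,"yaw": 0},
  {"dx": 0,"dy": 0,"dz": 0.04,"yaw": 0},
  {"dx": 0,"dy": 0,"dz": 0.03,"yaw": 0},
  {"dx": 0,"dy": 0,"dz": 0.01,"yaw": 0},
  {"dx": 0,"dy": 0,"dz": 0,"yaw": 0},
  {"dx": 0,"dy": 0,"dz": 0,"yaw": 0},
  {"dx": 0,"dy": 0,"dz": 0,"yaw": 0},
  {"dx": 0,"dy": 0,"dz": 0,"yaw": 0},
  {"dx": 0,"dy": 0,"dz": 0,"yaw": 0},
])

```text
clock: 20.93
eef_pos: [0.413, -0.3051, 0.0324]
tcp_rot: [2.432, 1.981, 0.001]
wrist_force: [-0.1, 0.2, -0.8]
width: 0.094
grip_force: 0.0
```

```bash
python3 - <<'E'
from h import *
go(412,-302.9,12,-11.6)
E
```

```text
closing -11.7 tilt 0.27 j6 -0.54 | yaw -0.1 then d mm [ 2.1 -1.5 20.4]
```

Call:
move_arm([
  {"dx": 0.002,"dy": -0.001,"dz": 0.01,"yaw": 0},
  {"dx": 0,"dy": 0,"dz": 0.006,"yaw": 0},
  {"dx": 0,"dy": 0,"dz": 0.003,"yaw": 0},
  {"dx": 0,"dy": 0,"dz": 0,"yaw": 0},
  {"dx": 0,"dy": 0,"dz": 0,"yaw": 0},
  {"dx": 0,"dy": 0,"dz": 0,"yaw": 0},
  {"dx": 0,"dy": 0,"dz": 0,"yaw": 0},
])

```text
clock: 21.52
eef_pos: [0.4111, -0.3019, 0.0111]
tcp_rot: [2.435, 1.984, 0.0]
wrist_force: [-0.5, 0.4, 0.5]
width: 0.094
grip_force: 0.0
```

Call:
move_arm([
  {"dx": 0,"dy": 0,"dz": 0,"yaw": 0},
  {"dx": 0,"dy": 0,"dz": 0,"yaw": 0},
  {"dx": 0,"dy": 0,"dz": 0,"yaw": 0},
  {"dx": 0,"dy": 0,"dz": 0,"yaw": 0},
  {"dx": 0,"dy": 0,"dz": 0,"yaw": 0},
  {"dx": 0,"dy": 0,"dz": 0,"yaw": 0},
  {"dx": 0,"dy": 0,"dz": 0,"yaw": 0},
  {"dx": 0,"dy": 0,"dz": 0,"yaw": 0},
], claw=1, newtons=20)

```text
clock: 22.18
eef_pos: [0.411, -0.3017, 0.0109]
tcp_rot: [2.435, 1.984, 0.0]
wrist_force: [0.1, -0.4, 0.9]
width: 0.0442
grip_force: 0.0
```

Call:
move_arm([
  {"dx": 0,"dy": 0,"dz": -0.015,"yaw": 0},
  {"dx": 0,"dy": 0,"dz": -0.035,"yaw": 0},
  {"dx": 0,"dy": 0,"dz": -0.04,"yaw": 0},
  {"dx": 0,"dy": 0,"dz": -0.04,"yaw": 0},
  {"dx": 0,"dy": 0,"dz": -0.04,"yaw": 0},
  {"dx": 0,"dy": 0,"dz": -0.04,"yaw": 0},
  {"dx": 0,"dy": 0,"dz": -0.03,"yaw": 0},
  {"dx": 0,"dy": 0,"dz": 0,"yaw": 3.8},
  {"dx": 0,"dy": 0,"dz": 0,"yaw": 0},
  {"dx": 0,"dy": 0,"dz": 0,"yaw": 0},
  {"dx": 0,"dy": 0,"dz": 0,"yaw": 0},
])

```text
clock: 23.1
eef_pos: [0.4104, -0.3012, 0.2491]
tcp_rot: [-2.496, -1.902, 0.001]
wrist_force: [0.1, 0.3, 0.5]
width: 0.0002
grip_force: 0.0
```

```bash
python3 - <<'E'
from h import *
T=tool(); f,P=wrist(); print(held(P,T,-.011,-.005,.0285))
go(510.9,292.2,250,-15.4)
E
```

```text
Traceback (most recent call last):
  File "h.py", line 37, in held
    n,l,st,_=cv2.connectedComponentsWithStats(m.astype(np.uint8)); return rect(Q,l==1+np.argmax(st[1:,4]))
                                                                                      ~~~~~~~~~^^^^^^^^^^
ValueError: attempt to get argmax of an empty sequence
```

The gripper closed on nothing, so I open it and look.

Call:
move_arm([
  {"dx": 0,"dy": 0,"dz": 0,"yaw": 0},
  {"dx": 0,"dy": 0,"dz": 0,"yaw": 0},
  {"dx": 0,"dy": 0,"dz": 0,"yaw": 0},
  {"dx": 0,"dy": 0,"dz": 0,"yaw": 0},
  {"dx": 0,"dy": 0,"dz": 0,"yaw": 0},
  {"dx": 0,"dy": 0,"dz": 0,"yaw": 0},
  {"dx": 0,"dy": 0,"dz": 0,"yaw": 0},
  {"dx": 0,"dy": 0,"dz": 0,"yaw": 0},
], claw=-1)

```text
clock: 23.82
eef_pos: [0.411, -0.3017, 0.251]
tcp_rot: [2.5, 1.902, 0.0]
wrist_force: [-1.0, 0.5, 0.0]
width: 0.0505
grip_force: 0.0
```

```bash
python3 - <<'E'
from h import *
f,P=wrist("w5"); print(tool()[:3,3])
print(rect(P,blob(P,(.4135,-.3025),.015,.03,.045)))
f=grab_frame("scene"); S=cloud(f); print(rect(S,blob(S,(.4135,-.3025),.0145,.03,.05)))
E
```

```text
[ 0.41097544 -0.30175172  0.25098408]
(array([ 412. , -302.9]), array([60.1, 59.9]), 78.4, 19.6, 1990)
(array([ 412.7, -302. ]), array([59.5, 62.5]), 77.1, 19.1, 312)
```

View pics/w5.png

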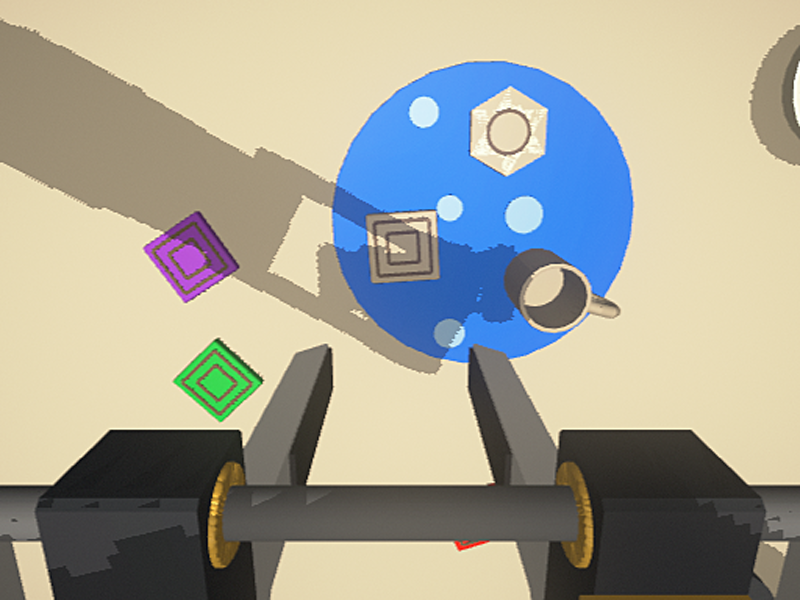

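The tile still lies undisturbed at (403,247), with the hex tile at (508,130) and the mug at (555,297). The fingers seem to have passed over it, so I measure where the fingertips really are in the wrist depth and the scene depth.

```bash
python3 - <<'E'
from h import *
T=tool(); f,P=wrist(); print(state()["width"])
Q=(P-T[:3,3])@T[:3,:3]*1000
m=(Q[...,2]>-60)&(Q[...,2]<60)&(abs(Q[...,0])<40)&(abs(Q[...,1])<70)
q=Q[m]; print(len(q),np.percentile(q[:,2],[90,99,100]),q[q[:,2]>q[:,2].max()-6].mean(0), q[:,0].min(),q[:,0].max())
f=grab_frame("scene"); S=cloud(f); Q=(S-T[:3,3])@T[:3,:3]*1000
m=(Q[...,2]>-60)&(Q[...,2]<60)&(abs(Q[...,0])<40)&(abs(Q[...,1])<70); q=Q[m]
print(len(q)); print(np.histogram(q[:,2],np.arange(-60,61,10))); print(np.round(q[np.argsort(q[:,2])[-8:]]))
E
```

```text
0.062185910548501595
1738 [-32.24521281 -26.87432264 -25.68723414] [  5.25398034  -1.36210288 -29.01783682] -7.725576201802169 11.081267045756572
185
(array([64, 55, 56, 10,  0,  0,  0,  0,  0,  0,  0,  0]), array([-60, -50, -40, -30, -20, -10,   0,  10,  20,  30,  40,  50,  60]))
[[  7. -30. -28.]
 [  1. -32. -28.]
 [  5. -34. -28.]
 [  2. -34. -27.]
 [  8. -33. -27.]
 [ -5. -32. -27.]
 [ -3. -33. -26.]
 [ 10. -35. -26.]]
```

Call:
move_arm([
  {"dx": 0,"dy": 0,"dz": 0.02,"yaw": -3.8},
  {"dx": 0,"dy": 0,"dz": 0.04,"yaw": 0},
  {"dx": 0,"dy": 0,"dz": 0.04,"yaw": 0},
  {"dx": 0,"dy": 0,"dz": 0.04,"yaw": 0},
  {"dx": 0,"dy": 0,"dz": 0.04,"yaw": 0},
  {"dx": 0,"dy": 0,"dz": 0.04,"yaw": 0},
  {"dx": 0,"dy": 0,"dz": 0.02,"yaw": 0},
  {"dx": 0,"dy": 0,"dz": 0,"yaw": 0},
  {"dx": 0,"dy": 0,"dz": 0,"yaw": 0},
  {"dx": 0,"dy": 0,"dz": 0,"yaw": 0},
  {"dx": 0,"dy": 0,"dz": 0,"yaw": 0},
  {"dx": 0,"dy": 0,"dz": 0,"yaw": 0},
])

```text
clock: 25.02
eef_pos: [0.4125, -0.3032, 0.0136]
tcp_rot: [2.432, 1.981, 0.001]
wrist_force: [0.8, 0.4, -0.1]
width: 0.094
grip_force: 0.0
```

```bash
python3 - <<'E'
from h import *
T=tool(); f=grab_frame("scene"); S=cloud(f)
im=f["frame"][150:270,100:260,::-1]; cv2.imwrite("pics/s6.png",cv2.resize(im,(800,600),interpolation=cv2.INTER_CUBIC))
Q=(S-T[:3,3])@T[:3,:3]*1000
m=(Q[...,2]>-60)&(Q[...,2]<-13)&(abs(Q[...,0])<25)&(abs(Q[...,1])<75); q=Q[m]
for s in(q[:,1]<0,q[:,1]>0):
    a=q[s]; print(len(a),np.round(a[np.argsort(a[:,2])[-4:]]))
go(412,-302.9,-14,-11.6)
E
```

```text
58 [[ -5. -49. -29.]
 [ -1. -47. -28.]
 [ 10. -51. -27.]
 [  1. -49. -27.]]
51 [[  8.  59. -37.]
 [ -2.  57. -36.]
 [ 11.  54. -33.]
 [ 10.  50. -33.]]
closing -11.7 tilt 0.25 j6 -0.54 | yaw -0.1 then d mm [ 0.  -0.3 27.1]
```

View pics/s6.png

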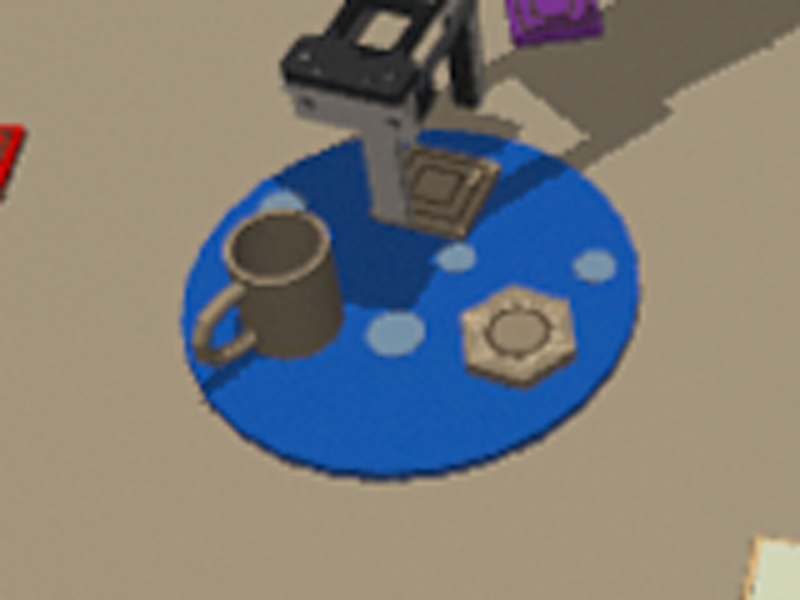

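The crop shows the near fingertip at (390,215), still well above the tile at (440,190). The real fingertips are about 26 mm short of the reported TCP, so I go lower.

Call:
move_arm([
  {"dx": 0,"dy": 0,"dz": 0.01,"yaw": 0},
  {"dx": 0,"dy": 0,"dz": 0.007,"yaw": 0},
  {"dx": 0,"dy": 0,"dz": 0.004,"yaw": 0},
  {"dx": 0,"dy": 0,"dz": 0.002,"yaw": 0},
  {"dx": 0,"dy": 0,"dz": 0,"yaw": 0},
  {"dx": 0,"dy": 0,"dz": 0,"yaw": 0},
  {"dx": 0,"dy": 0,"dz": 0,"yaw": 0},
  {"dx": 0,"dy": 0,"dz": 0,"yaw": 0},
])

```text
clock: 25.73
eef_pos: [0.4112, -0.302, -0.0118]
tcp_rot: [2.435, 1.984, 0.0]
wrist_force: [-0.1, -0.1, 0.3]
width: 0.0938
grip_force: 0.0
```

Call:
move_arm([
  {"dx": 0,"dy": 0,"dz": 0.001,"yaw": 0},
  {"dx": 0,"dy": 0,"dz": 0,"yaw": 0},
  {"dx": 0,"dy": 0,"dz": 0,"yaw": 0},
])

```text
clock: 25.98
eef_pos: [0.411, -0.3018, -0.013]
tcp_rot: [2.435, 1.984, -0.0]
wrist_force: [-0.4, -1.1, 0.6]
width: 0.0941
grip_force: 0.0
```

Call:
move_arm([
  {"dx": 0,"dy": 0,"dz": 0.0015,"yaw": 0},
  {"dx": 0,"dy": 0,"dz": 0,"yaw": 0},
  {"dx": 0,"dy": 0,"dz": 0,"yaw": 0},
  {"dx": 0,"dy": 0,"dz": 0,"yaw": 0},
])

```text
clock: 26.32
eef_pos: [0.4109, -0.3017, -0.0147]
tcp_rot: [-2.436, -1.984, 0.0]
wrist_force: [0.4, -0.8, 0.2]
width: 0.0942
grip_force: 0.0
```

Call:
move_arm([
  {"dx": 0,"dy": 0,"dz": 0,"yaw": 0},
  {"dx": 0,"dy": 0,"dz": 0,"yaw": 0},
  {"dx": 0,"dy": 0,"dz": 0,"yaw": 0},
  {"dx": 0,"dy": 0,"dz": 0,"yaw": 0},
  {"dx": 0,"dy": 0,"dz": 0,"yaw": 0},
  {"dx": 0,"dy": 0,"dz": 0,"yaw": 0},
  {"dx": 0,"dy": 0,"dz": 0,"yaw": 0},
  {"dx": 0,"dy": 0,"dz": 0,"yaw": 0},
], claw=1, newtons=20)

```text
clock: 26.98
eef_pos: [0.4111, -0.3018, -0.0146]
tcp_rot: [2.435, 1.984, 0.0]
wrist_force: [0.3, -0.2, -0.6]
width: 0.0595
grip_force: 20.0
```

Call:
move_arm([
  {"dx": 0,"dy": 0,"dz": -0.015,"yaw": 0},
  {"dx": 0,"dy": 0,"dz": -0.03,"yaw": 0},
  {"dx": 0,"dy": 0,"dz": -0.04,"yaw": 0},
  {"dx": 0,"dy": 0,"dz": -0.04,"yaw": 0},
  {"dx": 0,"dy": 0,"dz": -0.04,"yaw": 0},
  {"dx": 0,"dy": 0,"dz": -0.04,"yaw": 0},
  {"dx": 0,"dy": 0,"dz": -0.03,"yaw": 0},
  {"dx": 0,"dy": 0,"dz": 0,"yaw": 3.8},
  {"dx": 0,"dy": 0,"dz": 0,"yaw": 0},
  {"dx": 0,"dy": 0,"dz": 0,"yaw": 0},
  {"dx": 0,"dy": 0,"dz": 0,"yaw": 0},
])

```text
clock: 27.9
eef_pos: [0.4102, -0.3011, 0.2184]
tcp_rot: [-2.496, -1.902, 0.001]
wrist_force: [-0.2, -0.2, -0.3]
width: 0.0597
grip_force: 20.0
```

```bash
python3 - <<'E'
from h import *
T=tool(); f,P=wrist(); print(state()["width"],held(P,T,-.038,-.031,.0285))
go(511,292.2,200,-15.4)
E
```

```text
0.05947055100405926 (array([-0.,  0.]), array([57., 57.]), 90.0, -34.2, 9563)
closing -15.4 tilt 0.23 j6 -0.48 | yaw -0.0 then d mm [598.7 -60.3  19.5]
```

Call:
move_arm([
  {"dx": 0.04,"dy": -0.004,"dz": 0,"yaw": 0},
  {"dx": 0.04,"dy": -0.004,"dz": 0,"yaw": 0},
  {"dx": 0.04,"dy": -0.004,"dz": 0,"yaw": 0},
  {"dx": 0.04,"dy": -0.004,"dz": 0,"yaw": 0},
  {"dx": 0.04,"dy": -0.004,"dz": 0,"yaw": 0},
  {"dx": 0.04,"dy": -0.004,"dz": 0,"yaw": 0},
  {"dx": 0.04,"dy": -0.004,"dz": 0,"yaw": 0},
  {"dx": 0.04,"dy": -0.004,"dz": 0,"yaw": 0},
  {"dx": 0.04,"dy": -0.004,"dz": 0,"yaw": 0},
  {"dx": 0.04,"dy": -0.004,"dz": 0,"yaw": 0},
  {"dx": 0.04,"dy": -0.004,"dz": 0,"yaw": 0},
  {"dx": 0.04,"dy": -0.004,"dz": 0,"yaw": 0},
])

```text
clock: 28.95
eef_pos: [0.4918, 0.1756, 0.2187]
tcp_rot: [-2.498, -1.903, 0.004]
wrist_force: [0.6, -0.8, -0.5]
width: 0.0598
grip_force: 20.0
```

Call:
move_arm([
  {"dx": 0.04,"dy": -0.004,"dz": 0,"yaw": 0},
  {"dx": 0.04,"dy": -0.004,"dz": 0,"yaw": 0},
  {"dx": 0.03,"dy": -0.004,"dz": 0,"yaw": 0},
  {"dx": 0.0095,"dy": 0,"dz": 0,"yaw": 0},
  {"dx": 0,"dy": 0,"dz": 0.04,"yaw": 0},
  {"dx": 0,"dy": 0,"dz": 0.04,"yaw": 0},
  {"dx": 0,"dy": 0,"dz": 0.02,"yaw": 0},
  {"dx": 0,"dy": 0,"dz": 0,"yaw": 0},
  {"dx": 0,"dy": 0,"dz": 0,"yaw": 0},
  {"dx": 0,"dy": 0,"dz": 0,"yaw": 0},
  {"dx": 0,"dy": 0,"dz": 0,"yaw": 0},
  {"dx": 0,"dy": 0,"dz": 0,"yaw": 0},
])

```text
clock: 29.95
eef_pos: [0.5144, 0.2925, 0.1232]
tcp_rot: [2.499, 1.901, 0.007]
wrist_force: [-0.5, 0.1, -0.4]
width: 0.0599
grip_force: 20.0
```

```bash
python3 - <<'E'
from h import *
go(511,292.2,-9.6,-15.4)
f,P=wrist(); T=tool(); Q=(P-T[:3,3])@T[:3,:3]
m=(Q[...,2]>-.038)&(Q[...,2]<-.031)&(abs(Q[...,1])<.025)&(abs(Q[...,0])<.045); print(rect(Q*1000/1000,m))
E
```

```text
closing -15.5 tilt 0.28 j6 0.69 | yaw -0.1 then d mm [ -1.6  -3.7 132.7]
(array([-0.8,  0. ]), array([50. , 60.7]), 90.0, -34.6, 8841)
```

Call:
move_arm([
  {"dx": 0,"dy": 0,"dz": 0.04,"yaw": 0},
  {"dx": 0,"dy": 0,"dz": 0.04,"yaw": 0},
  {"dx": 0,"dy": 0,"dz": 0.03,"yaw": 0},
  {"dx": 0,"dy": 0,"dz": 0.01,"yaw": 0},
  {"dx": 0,"dy": 0,"dz": 0,"yaw": 0},
  {"dx": 0,"dy": 0,"dz": 0,"yaw": 0},
  {"dx": 0,"dy": 0,"dz": 0,"yaw": 0},
  {"dx": 0,"dy": 0,"dz": 0,"yaw": 0},
  {"dx": 0,"dy": 0,"dz": 0,"yaw": 0},
  {"dx": 0,"dy": 0,"dz": 0,"yaw": 0},
])

```text
clock: 30.83
eef_pos: [0.5141, 0.2926, 0.0022]
tcp_rot: [2.499, 1.902, 0.005]
wrist_force: [0.6, -0.3, -1.4]
width: 0.0598
grip_force: 20.0
```

```bash
python3 - <<'E'
from h import *
go(511,292.2,-9.6,-15.4)
E
```

```text
closing -15.5 tilt 0.18 j6 0.69 | yaw -0.1 then d mm [-1.2 -2.9 11.8]
```

Call:
move_arm([
  {"dx": 0,"dy": -0.001,"dz": 0.005,"yaw": 0},
  {"dx": 0,"dy": 0,"dz": 0.003,"yaw": 0},
  {"dx": 0,"dy": 0,"dz": 0,"yaw": 0},
  {"dx": 0,"dy": 0,"dz": 0,"yaw": 0},
  {"dx": 0,"dy": 0,"dz": 0,"yaw": 0},
  {"dx": 0,"dy": 0,"dz": 0,"yaw": 0},
  {"dx": 0,"dy": 0,"dz": 0,"yaw": 0},
])

```text
clock: 31.42
eef_pos: [0.5121, 0.2923, -0.0076]
tcp_rot: [2.5, 1.902, 0.0]
wrist_force: [0.0, 0.2, -0.5]
width: 0.0599
grip_force: 20.0
```

```bash
python3 - <<'E'
from h import *
go(511,292.2,-9.6,-15.4)
E
```

```text
closing -15.5 tilt 0.01 j6 0.69 | yaw -0.1 then d mm [-0.4 -1.   2. ]
```

Small correction (+0.4, -1.0), down to contact, then release and lift.

Call:
move_arm([
  {"dx": 0.0004,"dy": -0.001,"dz": 0.001,"yaw": 0},
  {"dx": 0,"dy": 0,"dz": 0.001,"yaw": 0},
  {"dx": 0,"dy": 0,"dz": 0.0005,"yaw": 0},
  {"dx": 0,"dy": 0,"dz": 0,"yaw": 0},
  {"dx": 0,"dy": 0,"dz": 0,"yaw": 0},
  {"dx": 0,"dy": 0,"dz": 0,"yaw": 0},
])

```text
clock: 31.92
eef_pos: [0.5112, 0.2931, -0.0096]
tcp_rot: [-2.5, -1.902, -0.001]
wrist_force: [-2.3, 0.6, 4.0]
width: 0.0597
grip_force: 20.0
```

Call:
move_arm([
  {"dx": 0,"dy": 0,"dz": 0,"yaw": 0},
  {"dx": 0,"dy": 0,"dz": 0,"yaw": 0},
  {"dx": 0,"dy": 0,"dz": 0,"yaw": 0},
  {"dx": 0,"dy": 0,"dz": 0,"yaw": 0},
  {"dx": 0,"dy": 0,"dz": 0,"yaw": 0},
  {"dx": 0,"dy": 0,"dz": 0,"yaw": 0},
  {"dx": 0,"dy": 0,"dz": -0.02,"yaw": 0},
  {"dx": 0,"dy": 0,"dz": -0.04,"yaw": 0},
  {"dx": 0,"dy": 0,"dz": -0.04,"yaw": 0},
  {"dx": 0,"dy": 0,"dz": -0.04,"yaw": 0},
  {"dx": 0,"dy": 0,"dz": -0.04,"yaw": 0},
  {"dx": 0,"dy": 0,"dz": -0.04,"yaw": 0},
], claw=-1)

```text
clock: 32.92
eef_pos: [0.5108, 0.2928, 0.2118]
tcp_rot: [2.5, 1.902, 0.0]
wrist_force: [-0.3, 0.3, 0.3]
width: 0.0943
grip_force: 0.0
```

Call:
move_arm([
  {"dx": -0.03,"dy": 0,"dz": -0.02,"yaw": 0},
  {"dx": -0.03,"dy": 0,"dz": -0.01,"yaw": 0},
  {"dx": 0,"dy": 0,"dz": 0,"yaw": 0},
  {"dx": 0,"dy": 0,"dz": 0,"yaw": 0},
  {"dx": 0,"dy": 0,"dz": 0,"yaw": 0},
  {"dx": 0,"dy": 0,"dz": 0,"yaw": 0},
])

```text
clock: 33.42
eef_pos: [0.4947, 0.2357, 0.2382]
tcp_rot: [-2.499, -1.903, 0.004]
wrist_force: [0.2, -1.1, 0.0]
width: 0.0944
grip_force: 0.0
```

```bash
python3 - <<'E'
from h import *
f,P=wrist("w7")
for c in((.4935,.2238),(.5297,.3597)): print("p",rect(P,blob(P,c,.055,.075,.035)))
print("tile",rect(P,blob(P,(.511,.2922),.02,.035,.05)),"shelf",rect(P,blob(P,(.513,.293),.008,.022,.18)))
g=grab_frame("scene");S=cloud(g); print("bridge",rect(S,blob(S,(.675,-.002),.007,.03,.12)))
go(675,-2,200,-4.8)
go(675,-2,200,-4.8+180)
E
```

```text
p (array([492.7, 225.2]), array([37.3, 36.9]), 74.6, 64.4, 1027)
p (array([528.2, 358.7]), array([37.7, 37.4]), 74.4, 64.4, 1382)
tile (array([509.6, 291.9]), array([59.3, 59.9]), 74.5, 24.5, 2411) shelf (array([510.4, 290.9]), array([257.4, 160.5]), 74.8, 14.7, 21445)
bridge (array([673.7,  -1.6]), array([190.1,  67. ]), 85.4, 13.2, 1782)
closing -15.4 tilt 0.17 j6 0.61 | yaw -10.6 then d mm [-221.8  199.6   37.9]
closing -15.4 tilt 0.17 j6 0.61 | yaw -10.6 then d mm [-221.8  199.6   37.9]
```

Call:
move_arm([
  {"dx": 0,"dy": 0,"dz": 0,"yaw": -5.3},
  {"dx": 0,"dy": 0,"dz": 0,"yaw": -5.4},
  {"dx": -0.0277,"dy": 0.025,"dz": 0,"yaw": 0},
  {"dx": -0.0277,"dy": 0.025,"dz": 0,"yaw": 0},
  {"dx": -0.0277,"dy": 0.025,"dz": 0,"yaw": 0},
  {"dx": -0.0277,"dy": 0.025,"dz": 0,"yaw": 0},
  {"dx": -0.0277,"dy": 0.025,"dz": 0,"yaw": 0},
  {"dx": -0.0277,"dy": 0.025,"dz": 0,"yaw": 0},
  {"dx": -0.0277,"dy": 0.025,"dz": 0,"yaw": 0},
  {"dx": -0.0277,"dy": 0.025,"dz": 0,"yaw": 0},
  {"dx": 0,"dy": 0,"dz": 0,"yaw": 0},
  {"dx": 0,"dy": 0,"dz": 0,"yaw": 0},
])

```text
clock: 34.52
eef_pos: [0.6766, -0.0036, 0.2366]
tcp_rot: [-2.312, -2.122, 0.005]
wrist_force: [0.9, 0.0, 0.7]
width: 0.0941
grip_force: 0.0
```

Call:
move_arm([
  {"dx": 0,"dy": 0,"dz": 0,"yaw": 0},
  {"dx": 0,"dy": 0,"dz": 0,"yaw": 0},
  {"dx": 0,"dy": 0,"dz": 0,"yaw": 0},
  {"dx": 0,"dy": 0,"dz": 0,"yaw": 0},
])

```text
clock: 34.85
eef_pos: [0.6756, -0.0008, 0.2408]
tcp_rot: [2.309, 2.129, 0.001]
wrist_force: [-0.4, 0.3, 0.9]
width: 0.0942
grip_force: 0.0
```

```bash
python3 - <<'E'
from h import *
f,P=wrist("w8"); print("bridge",rect(P,blob(P,(.675,-.002),.007,.03,.12)))
go(674,-1.8,20,-4.8); print(state()["joint_positions"])
E
```

```text
bridge (array([672.6,  -1.5]), array([188.5,  64.1]), 85.3, 13.7, 6852)
closing -4.7 tilt 0.06 j6 -0.00 | yaw 0.1 then d mm [ -0.9  -1.9 220.7]
[-8.53940240e-02  3.77050457e-01  9.00246441e-01 -2.64981631e-05
  1.86316583e+00 -3.95417910e-03]
```

View pics/w8.png

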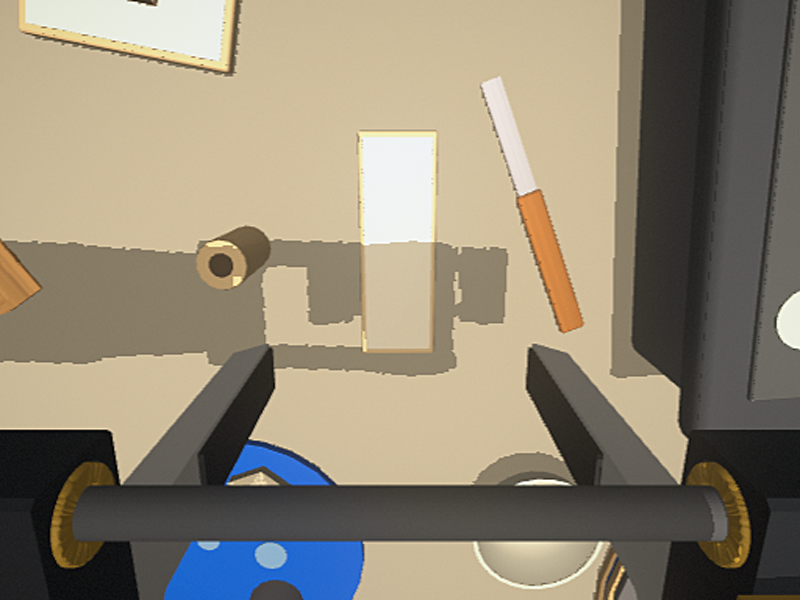

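The bridge is at (398,240), the round post at (222,265), and there is a dark box at the right edge from column 635. I check the clearance to that box.

```bash
python3 - <<'E'
from h import *
f=grab_frame("top"); P=cloud(f); m=(P[...,2]>.04)&(P[...,2]<.3)&(P[...,0]>.72)&(abs(P[...,1])<.1); print(P[m][:,0].min() if m.any() else None)
go(672.8,-1.6,20,-4.8)
E
```

```text
0.8588657573961579
closing -4.7 tilt 0.06 j6 -0.00 | yaw 0.1 then d mm [ -0.6  -3.1 220.6]
```

Call:
move_arm([
  {"dx": -0.0008,"dy": -0.0025,"dz": 0.02,"yaw": 0},
  {"dx": 0,"dy": 0,"dz": 0.04,"yaw": 0},
  {"dx": 0,"dy": 0,"dz": 0.04,"yaw": 0},
  {"dx": 0,"dy": 0,"dz": 0.04,"yaw": 0},
  {"dx": 0,"dy": 0,"dz": 0.04,"yaw": 0},
  {"dx": 0,"dy": 0,"dz": 0.03,"yaw": 0},
  {"dx": 0,"dy": 0,"dz": 0.01,"yaw": 0},
  {"dx": 0,"dy": 0,"dz": 0,"yaw": 0},
  {"dx": 0,"dy": 0,"dz": 0,"yaw": 0},
  {"dx": 0,"dy": 0,"dz": 0,"yaw": 0},
  {"dx": 0,"dy": 0,"dz": 0,"yaw": 0},
  {"dx": 0,"dy": 0,"dz": 0,"yaw": 0},
])

```text
clock: 35.95
eef_pos: [0.6754, -0.003, 0.023]
tcp_rot: [2.309, 2.125, 0.005]
wrist_force: [0.0, -0.2, -0.0]
width: 0.0938
grip_force: 0.0
```

```bash
python3 - <<'E'
from h import *
go(672.8,-1.6,-23,-4.8)
E
```

```text
closing -4.8 tilt 0.30 j6 -0.01 | yaw 0.0 then d mm [ 1.2 -2.9 46. ]
```

Call:
move_arm([
  {"dx": 0,"dy": 0,"dz": 0.02,"yaw": 0},
  {"dx": 0,"dy": 0,"dz": 0.014,"yaw": 0},
  {"dx": 0,"dy": 0,"dz": 0.005,"yaw": 0},
  {"dx": 0,"dy": 0,"dz": 0.002,"yaw": 0},
  {"dx": 0,"dy": 0,"dz": 0,"yaw": 0},
  {"dx": 0,"dy": 0,"dz": 0,"yaw": 0},
  {"dx": 0,"dy": 0,"dz": 0,"yaw": 0},
  {"dx": 0,"dy": 0,"dz": 0,"yaw": 0},
  {"dx": 0,"dy": 0,"dz": 0,"yaw": 0},
])

```text
clock: 36.7
eef_pos: [0.674, -0.0029, -0.0203]
tcp_rot: [2.311, 2.127, 0.001]
wrist_force: [0.0, 0.4, 0.2]
width: 0.0942
grip_force: 0.0
```

```bash
python3 - <<'E'
from h import *
go(672.8,-1.6,-23,-4.8)
E
```

```text
closing -4.8 tilt 0.08 j6 -0.01 | yaw 0.0 then d mm [ 1.2 -1.3  2.7]
```

Call:
move_arm([
  {"dx": 0.0012,"dy": -0.001,"dz": 0.0015,"yaw": 0},
  {"dx": 0,"dy": 0,"dz": 0,"yaw": 0},
  {"dx": 0,"dy": 0,"dz": 0,"yaw": 0},
  {"dx": 0,"dy": 0,"dz": 0,"yaw": 0},
])

```text
clock: 37.03
eef_pos: [0.6725, -0.0016, -0.0227]
tcp_rot: [2.312, 2.127, -0.0]
wrist_force: [-0.4, 0.4, 0.0]
width: 0.0941
grip_force: 0.0
```

Call:
move_arm([
  {"dx": 0,"dy": 0,"dz": 0,"yaw": 0},
  {"dx": 0,"dy": 0,"dz": 0,"yaw": 0},
  {"dx": 0,"dy": 0,"dz": 0,"yaw": 0},
  {"dx": 0,"dy": 0,"dz": 0,"yaw": 0},
  {"dx": 0,"dy": 0,"dz": 0,"yaw": 0},
  {"dx": 0,"dy": 0,"dz": 0,"yaw": 0},
  {"dx": 0,"dy": 0,"dz": 0,"yaw": 0},
  {"dx": 0,"dy": 0,"dz": 0,"yaw": 0},
], claw=1, newtons=45)

```text
clock: 37.7
eef_pos: [0.6728, -0.0016, -0.0226]
tcp_rot: [2.311, 2.127, 0.0]
wrist_force: [0.9, -0.0, -0.9]
width: 0.0635
grip_force: 45.0
```

Call:
move_arm([
  {"dx": 0,"dy": 0,"dz": -0.01,"yaw": 0},
  {"dx": 0,"dy": 0,"dz": -0.02,"yaw": 0},
  {"dx": 0,"dy": 0,"dz": -0.03,"yaw": 0},
  {"dx": 0,"dy": 0,"dz": -0.03,"yaw": 0},
  {"dx": 0,"dy": 0,"dz": -0.03,"yaw": 0},
  {"dx": 0,"dy": 0,"dz": -0.03,"yaw": 0},
  {"dx": 0,"dy": 0,"dz": -0.03,"yaw": 0},
  {"dx": 0,"dy": 0,"dz": -0.02,"yaw": 0},
  {"dx": 0,"dy": 0,"dz": 0,"yaw": 0},
  {"dx": 0,"dy": 0,"dz": 0,"yaw": 0},
  {"dx": 0,"dy": 0,"dz": 0,"yaw": 0},
  {"dx": 0,"dy": 0,"dz": 0,"yaw": 0},
])

```text
clock: 38.7
eef_pos: [0.671, -0.0014, 0.1738]
tcp_rot: [-2.308, -2.124, 0.007]
wrist_force: [0.8, 0.2, -2.9]
width: 0.0632
grip_force: 45.0
```

```bash
cat >> h.py <<'E'
def heldx(P,T,lo,hi,ry,rx):
    Q=(P-T[:3,3])@T[:3,:3]; m=(Q[...,2]>lo)&(Q[...,2]<hi)&(abs(Q[...,1])<ry)&(abs(Q[...,0])<rx); q=Q[m]*1000
    A=np.c_[q[:,:2],np.ones(len(q))]; k=np.linalg.lstsq(A,q[:,2],rcond=None)[0]
    return rect(Q,m),"x",np.percentile(q[:,0],[.5,99.5]).round(1),"slope deg x,y",np.degrees(k[:2]).round(2)
E
python3 - <<'E'
from h import *
T=tool(); f,P=wrist("w9"); print(heldx(P,T,-.055,-.02,.027,.12))
go(510.4,292,200,-15.4)
E
```

```text
((array([0.7, 0. ]), array([ 54., 189.]), 90.0, -36.4, 28303), 'x', array([-91.7,  94.5]), 'slope deg x,y', array([ 0.03, -0.02]))
closing -4.8 tilt 0.33 j6 -0.00 | yaw 10.6 then d mm [ 240.2 -233.   -25. ]
```

Call:
move_arm([
  {"dx": 0,"dy": 0,"dz": -0.013,"yaw": 5.3},
  {"dx": 0,"dy": 0,"dz": -0.013,"yaw": 5.3},
  {"dx": 0.0266,"dy": -0.0259,"dz": 0,"yaw": 0},
  {"dx": 0.0266,"dy": -0.0259,"dz": 0,"yaw": 0},
  {"dx": 0.0266,"dy": -0.0259,"dz": 0,"yaw": 0},
  {"dx": 0.0266,"dy": -0.0259,"dz": 0,"yaw": 0},
  {"dx": 0.0266,"dy": -0.0259,"dz": 0,"yaw": 0},
  {"dx": 0.0266,"dy": -0.0259,"dz": 0,"yaw": 0},
  {"dx": 0.0266,"dy": -0.0259,"dz": 0,"yaw": 0},
  {"dx": 0.0266,"dy": -0.0259,"dz": 0,"yaw": 0},
  {"dx": 0.0266,"dy": -0.0259,"dz": 0,"yaw": 0},
  {"dx": 0,"dy": 0,"dz": 0,"yaw": 0},
])

```text
clock: 39.75
eef_pos: [0.5065, 0.2969, 0.2017]
tcp_rot: [-2.486, -1.912, 0.004]
wrist_force: [0.7, 0.2, -2.7]
width: 0.063
grip_force: 45.0
```

Call:
move_arm([
  {"dx": 0,"dy": 0,"dz": 0,"yaw": 0},
  {"dx": 0,"dy": 0,"dz": 0.03,"yaw": 0},
  {"dx": 0,"dy": 0,"dz": 0.04,"yaw": 0},
  {"dx": 0,"dy": 0,"dz": 0.04,"yaw": 0},
  {"dx": 0,"dy": 0,"dz": 0.02,"yaw": 0},
  {"dx": 0,"dy": 0,"dz": 0.01,"yaw": 0},
  {"dx": 0,"dy": 0,"dz": 0,"yaw": 0},
  {"dx": 0,"dy": 0,"dz": 0,"yaw": 0},
  {"dx": 0,"dy": 0,"dz": 0,"yaw": 0},
  {"dx": 0,"dy": 0,"dz": 0,"yaw": 0},
  {"dx": 0,"dy": 0,"dz": 0,"yaw": 0},
  {"dx": 0,"dy": 0,"dz": 0,"yaw": 0},
])

```text
clock: 40.75
eef_pos: [0.5122, 0.2914, 0.065]
tcp_rot: [2.498, 1.904, 0.004]
wrist_force: [0.4, 0.2, -3.0]
width: 0.0635
grip_force: 45.0
```

```bash
python3 - <<'E'
from h import *
go(510.7,292.1,42.4,-15.4)
E
```

```text
closing -15.4 tilt 0.17 j6 0.69 | yaw 0.0 then d mm [ 0.2 -1.6 22.6]
```

Call:
move_arm([
  {"dx": 0,"dy": -0.0005,"dz": 0.01,"yaw": 0},
  {"dx": 0,"dy": 0,"dz": 0.006,"yaw": 0},
  {"dx": 0,"dy": 0,"dz": 0,"yaw": 0},
  {"dx": 0,"dy": 0,"dz": 0,"yaw": 0},
  {"dx": 0,"dy": 0,"dz": 0,"yaw": 0},
  {"dx": 0,"dy": 0,"dz": 0,"yaw": 0},
  {"dx": 0,"dy": 0,"dz": 0,"yaw": 0},
])

```text
clock: 41.33
eef_pos: [0.511, 0.2913, 0.0477]
tcp_rot: [2.498, 1.905, 0.001]
wrist_force: [-0.3, -0.4, -3.2]
width: 0.0634
grip_force: 45.0
```

```bash
python3 - <<'E'
from h import *
go(510.7,292.1,42.4,-15.4)
T=tool(); f,P=wrist(); print(heldx(P,T,-.055,-.02,.027,.12))
E
```

```text
closing -15.4 tilt 0.04 j6 0.69 | yaw 0.0 then d mm [ 0.7 -0.5  5.3]
((array([-0.3,  0. ]), array([ 54. , 190.7]), 90.0, -36.4, 28333), 'x', array([-92.3,  94.4]), 'slope deg x,y', array([ 0.02, -0.07]))
```

Call:
move_arm([
  {"dx": 0.0002,"dy": -0.0005,"dz": 0.002,"yaw": 0},
  {"dx": 0,"dy": 0,"dz": 0.0015,"yaw": 0},
  {"dx": 0,"dy": 0,"dz": 0.001,"yaw": 0},
  {"dx": 0,"dy": 0,"dz": 0.0005,"yaw": 0},
  {"dx": 0,"dy": 0,"dz": 0,"yaw": 0},
  {"dx": 0,"dy": 0,"dz": 0,"yaw": 0},
  {"dx": 0,"dy": 0,"dz": 0,"yaw": 0},
])

```text
clock: 41.97
eef_pos: [0.5103, 0.2914, 0.0424]
tcp_rot: [2.498, 1.905, -0.0]
wrist_force: [0.7, -0.2, -2.7]
width: 0.0639
grip_force: 45.0
```

Call:
move_arm([
  {"dx": 0,"dy": 0,"dz": 0.0007,"yaw": 0},
  {"dx": 0,"dy": 0,"dz": 0,"yaw": 0},
  {"dx": 0,"dy": 0,"dz": 0,"yaw": 0},
  {"dx": 0,"dy": 0,"dz": 0,"yaw": 0},
])

```text
clock: 42.3
eef_pos: [0.5103, 0.2914, 0.0423]
tcp_rot: [2.498, 1.905, 0.0]
wrist_force: [-3.2, -1.0, 3.5]
width: 0.0631
grip_force: 45.0
```

Call:
move_arm([
  {"dx": 0,"dy": 0,"dz": 0,"yaw": 0},
  {"dx": 0,"dy": 0,"dz": 0,"yaw": 0},
  {"dx": 0,"dy": 0,"dz": 0,"yaw": 0},
  {"dx": 0,"dy": 0,"dz": 0,"yaw": 0},
  {"dx": 0,"dy": 0,"dz": 0,"yaw": 0},
  {"dx": 0,"dy": 0,"dz": 0,"yaw": 0},
  {"dx": 0,"dy": 0,"dz": -0.02,"yaw": 0},
  {"dx": 0,"dy": 0,"dz": -0.04,"yaw": 0},
  {"dx": 0,"dy": 0,"dz": -0.04,"yaw": 0},
  {"dx": 0,"dy": 0,"dz": -0.04,"yaw": 0},
  {"dx": 0,"dy": 0,"dz": -0.04,"yaw": 0},
  {"dx": 0,"dy": 0,"dz": -0.03,"yaw": 0},
], claw=-1, newtons=20)

```text
clock: 43.3
eef_pos: [0.5109, 0.2917, 0.2559]
tcp_rot: [2.497, 1.904, 0.007]
wrist_force: [0.1, 0.8, 0.6]
width: 0.0943
grip_force: 0.0
```

Call:
move_arm([
  {"dx": -0.03,"dy": 0,"dz": 0,"yaw": 0},
  {"dx": -0.03,"dy": 0,"dz": 0,"yaw": 0},
  {"dx": 0,"dy": 0,"dz": 0,"yaw": 0},
  {"dx": 0,"dy": 0,"dz": 0,"yaw": 0},
  {"dx": 0,"dy": 0,"dz": 0,"yaw": 0},
  {"dx": 0,"dy": 0,"dz": 0,"yaw": 0},
])

```text
clock: 43.8
eef_pos: [0.4945, 0.2343, 0.2511]
tcp_rot: [-2.497, -1.905, 0.001]
wrist_force: [0.6, -0.2, 0.5]
width: 0.0942
grip_force: 0.0
```

```bash
python3 - <<'E'
from h import *
f,P=wrist("w10"); g=grab_frame("scene");S=cloud(g)
for Q in(P,S): print("bridge",rect(Q,blob(Q,(.511,.2922),.07,.09,.12)),"shelf",rect(Q,blob(Q,(.513,.293),.008,.022,.18)))
cv2.imwrite("pics/s10.png",cv2.resize(g["frame"][170:290,310:470,::-1],(800,600),interpolation=cv2.INTER_CUBIC))
# mug: rim points; handle
m=blob(S,(.527,-.368),.03,.09,.07); q=S[m]; print("mug z max",np.percentile(q[:,2],99))
t=grab_frame("top");Tp=cloud(t); m=blob(Tp,(.527,-.368),.03,.1,.08); np.save("mug_top.npy",Tp[m]); np.save("mug_sc.npy",q)
E
```

```text
bridge (array([509.2, 291.9]), array([189. ,  64.1]), 74.8, 78.7, 10035) shelf (array([510.5, 292.3]), array([259. , 160.5]), 74.6, 14.7, 15300)
bridge (array([511.1, 291.6]), array([190.3,  68.6]), 75.0, 77.7, 1483) shelf (array([514. , 291.8]), array([259.8, 160.5]), 74.4, 13.9, 2782)
mug z max 0.07560080384737299
```

View pics/s10.png

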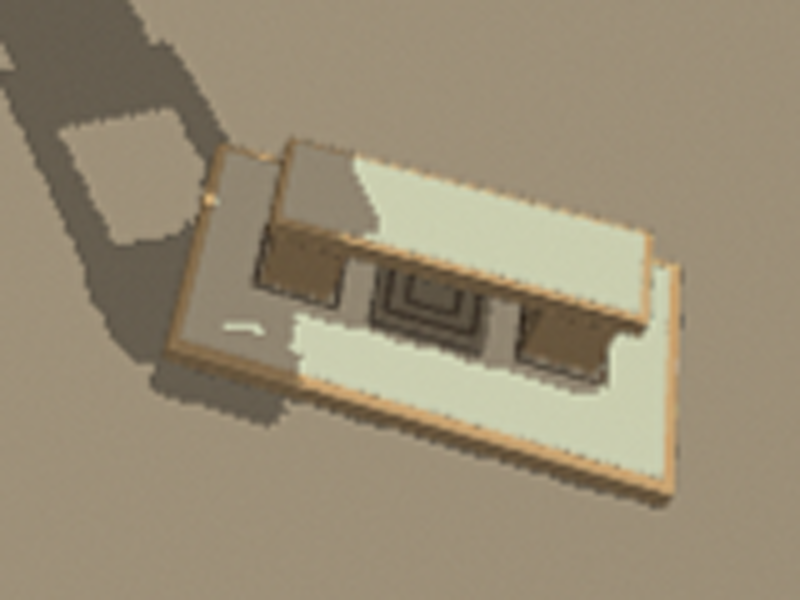

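The bridge rests on both posts, at (305,265) and (565,335), with the tile visible between them at (430,300). Now the mug.

Call:
move_arm([
  {"dx": -0.0381,"dy": 0.0126,"dz": 0,"yaw": 0},
  {"dx": -0.0381,"dy": 0.0126,"dz": 0,"yaw": 0},
  {"dx": -0.0381,"dy": 0.0126,"dz": 0,"yaw": 0},
  {"dx": -0.0381,"dy": 0.0126,"dz": 0,"yaw": 0},
  {"dx": -0.0381,"dy": 0.0126,"dz": 0,"yaw": 0},
  {"dx": -0.0381,"dy": 0.0126,"dz": 0,"yaw": 0},
  {"dx": -0.0381,"dy": 0.0126,"dz": 0,"yaw": 0},
  {"dx": -0.0381,"dy": 0.0126,"dz": 0,"yaw": 0},
  {"dx": -0.0381,"dy": 0.0126,"dz": 0,"yaw": 0},
  {"dx": -0.0381,"dy": 0.0126,"dz": 0,"yaw": 0},
  {"dx": -0.0381,"dy": 0.0126,"dz": 0,"yaw": 0},
  {"dx": -0.0381,"dy": 0.0126,"dz": 0,"yaw": 0},
])

```text
clock: 44.95
eef_pos: [0.5193, -0.249, 0.2515]
tcp_rot: [-2.498, -1.905, -0.0]
wrist_force: [0.9, 0.3, 0.2]
width: 0.0938
grip_force: 0.0
```

Call:
move_arm([
  {"dx": -0.0381,"dy": 0.0126,"dz": 0,"yaw": 0},
  {"dx": -0.0381,"dy": 0.0126,"dz": 0,"yaw": 0},
  {"dx": 0,"dy": 0,"dz": 0,"yaw": -6.8},
  {"dx": 0,"dy": 0,"dz": 0,"yaw": -6.8},
  {"dx": 0,"dy": 0,"dz": 0,"yaw": -6.8},
  {"dx": 0,"dy": 0,"dz": 0,"yaw": -6.8},
  {"dx": 0,"dy": 0,"dz": 0,"yaw": -6.8},
  {"dx": 0,"dy": 0,"dz": 0,"yaw": -6.8},
  {"dx": 0,"dy": 0,"dz": 0,"yaw": -6.8},
  {"dx": 0,"dy": 0,"dz": 0,"yaw": -6.8},
  {"dx": 0,"dy": 0,"dz": 0,"yaw": -6.8},
  {"dx": 0,"dy": 0,"dz": 0,"yaw": -6.8},
])

```text
clock: 45.95
eef_pos: [0.5237, -0.3271, 0.2511]
tcp_rot: [-0.996, -2.979, -0.0]
wrist_force: [-0.1, 0.2, -0.0]
width: 0.094
grip_force: 0.0
```

Call:
move_arm([
  {"dx": 0,"dy": 0,"dz": 0,"yaw": 0},
  {"dx": 0,"dy": 0,"dz": 0,"yaw": 0},
  {"dx": 0,"dy": 0,"dz": 0,"yaw": 0},
  {"dx": 0,"dy": 0,"dz": 0,"yaw": 0},
])

```text
clock: 46.28
eef_pos: [0.5234, -0.3274, 0.2516]
tcp_rot: [-1.008, -2.975, 0.0]
wrist_force: [-0.1, 0.7, -0.4]
width: 0.0941
grip_force: 0.0
```

```bash
python3 - <<'E'
from h import *
from scipy.optimize import least_squares
def mug(P):
    m=(P[...,2]>.069)&(P[...,2]<.08)&(np.hypot(P[...,0]-.526,P[...,1]+.368)<.06); q=P[m]*1000
    f=lambda p:np.clip(np.hypot(q[:,0]-p[0],q[:,1]-p[1])-26,-6,6)
    c=least_squares(f,[526,-368]).x
    m=(P[...,2]>.025)&(P[...,2]<.08); r=np.hypot(P[...,0]*1000-c[0],P[...,1]*1000-c[1]); h=P[m&(r>36)&(r<70)]*1000
    a=h[:,:2].mean(0)-c; print(len(q),"rim",np.round(c,1),"z",np.percentile(q[:,2],50),"handle deg",np.degrees(np.arctan2(a[1],a[0])).round(1),len(h),np.round(h.mean(0)))
    return c
f,P=wrist("w11"); np.savez("w11.npz",P=P,frame=f["frame"]); c=mug(P)
for n in("scene",): mug(cloud(grab_frame(n)))
go(c[0],c[1],20,53)
E
```

```text
514 rim [ 516.1 -362.5] z 74.18278807331458 handle deg -31.4 165 [ 557. -387.   58.]
109 rim [ 517.8 -362.2] z 73.80205224708625 handle deg -30.9 79 [ 561. -388.   49.]
closing 52.6 tilt 0.00 j6 -1.57 | yaw -0.4 then d mm [-15.3 -32.3 231.7]
```

View pics/w11.png

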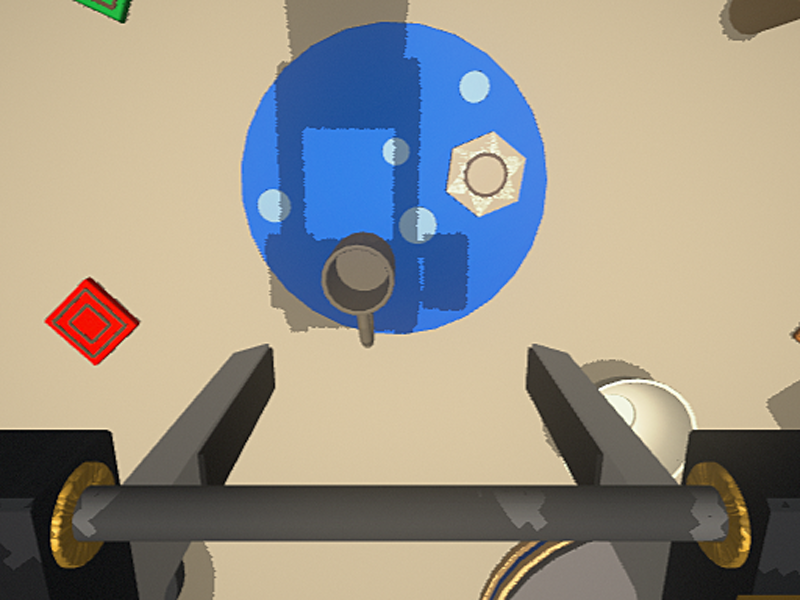

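The mug rim is at (358,279) with the handle at (367,335), and both views agree on the mug's place.

```bash
python3 - <<'E'
from h import *
go(516.6,-362.4,9,59)
E
```

```text
closing 52.6 tilt 0.00 j6 -1.57 | yaw -6.4 then d mm [-12.3 -33.4 242.7]
```

Call:
move_arm([
  {"dx": 0,"dy": 0,"dz": 0,"yaw": -6.4},
  {"dx": -0.0123,"dy": -0.0334,"dz": 0,"yaw": 0},
  {"dx": 0,"dy": 0,"dz": 0.04,"yaw": 0},
  {"dx": 0,"dy": 0,"dz": 0.04,"yaw": 0},
  {"dx": 0,"dy": 0,"dz": 0.03,"yaw": 0},
  {"dx": 0,"dy": 0,"dz": 0,"yaw": 0},
  {"dx": 0,"dy": 0,"dz": 0,"yaw": 0},
  {"dx": 0,"dy": 0,"dz": 0,"yaw": 0},
  {"dx": 0,"dy": 0,"dz": 0,"yaw": 0},
  {"dx": 0,"dy": 0,"dz": 0,"yaw": 0},
])

```text
clock: 47.22
eef_pos: [0.5181, -0.3635, 0.1454]
tcp_rot: [0.837, 3.022, -0.004]
wrist_force: [-0.3, -0.2, 0.5]
width: 0.0938
grip_force: 0.0
```

```bash
python3 - <<'E'
from h import *
from scipy.optimize import least_squares
f,P=wrist()
m=(P[...,2]>.07)&(P[...,2]<.08)&(np.hypot(P[...,0]-.516,P[...,1]+.362)<.045); q=P[m]*1000
c=least_squares(lambda p:np.clip(np.hypot(q[:,0]-p[0],q[:,1]-p[1])-26,-6,6),[516,-362]).x; print(len(q),c)
go(*c,9,59)
E
```

```text
938 [ 515.95070353 -362.50053157]
closing 59.0 tilt 0.31 j6 -1.73 | yaw 0.0 then d mm [ 2.800e+00 -1.000e-01  1.359e+02]
```

Call:
move_arm([
  {"dx": 0.0015,"dy": 0,"dz": 0.035,"yaw": 0},
  {"dx": 0,"dy": 0,"dz": 0.035,"yaw": 0},
  {"dx": 0,"dy": 0,"dz": 0.03,"yaw": 0},
  {"dx": 0,"dy": 0,"dz": 0.02,"yaw": 0},
  {"dx": 0,"dy": 0,"dz": 0.01,"yaw": 0},
  {"dx": 0,"dy": 0,"dz": 0.002,"yaw": 0},
  {"dx": 0,"dy": 0,"dz": 0,"yaw": 0},
  {"dx": 0,"dy": 0,"dz": 0,"yaw": 0},
  {"dx": 0,"dy": 0,"dz": 0,"yaw": 0},
  {"dx": 0,"dy": 0,"dz": 0,"yaw": 0},
  {"dx": 0,"dy": 0,"dz": 0,"yaw": 0},
])

```text
clock: 48.18
eef_pos: [0.5161, -0.3623, 0.0113]
tcp_rot: [0.838, 3.025, -0.002]
wrist_force: [-0.2, -0.6, 0.7]
width: 0.0937
grip_force: 0.0
```

```bash
python3 - <<'E'
from h import *
go(516,-362.5,9,59)
E
```

```text
closing 59.0 tilt 0.16 j6 -1.73 | yaw 0.0 then d mm [-0.  -0.2  2.3]
```

Call:
move_arm([
  {"dx": 0,"dy": 0,"dz": 0,"yaw": 0},
  {"dx": 0,"dy": 0,"dz": 0,"yaw": 0},
  {"dx": 0,"dy": 0,"dz": 0,"yaw": 0},
  {"dx": 0,"dy": 0,"dz": 0,"yaw": 0},
  {"dx": 0,"dy": 0,"dz": 0,"yaw": 0},
  {"dx": 0,"dy": 0,"dz": 0,"yaw": 0},
  {"dx": 0,"dy": 0,"dz": 0,"yaw": 0},
  {"dx": 0,"dy": 0,"dz": 0,"yaw": 0},
  {"dx": 0,"dy": 0,"dz": 0,"yaw": 0},
], claw=1, newtons=20)

```text
clock: 48.93
eef_pos: [0.5152, -0.3617, 0.0096]
tcp_rot: [-0.839, -3.027, 0.0]
wrist_force: [0.2, -0.8, 0.4]
width: 0.0544
grip_force: 19.9
```

Call:
move_arm([
  {"dx": 0,"dy": 0,"dz": -0.01,"yaw": 0},
  {"dx": 0,"dy": 0,"dz": -0.03,"yaw": 0},
  {"dx": 0,"dy": 0,"dz": -0.04,"yaw": 0},
  {"dx": 0,"dy": 0,"dz": -0.04,"yaw": 0},
  {"dx": 0,"dy": 0,"dz": -0.04,"yaw": 0},
  {"dx": 0,"dy": 0,"dz": -0.04,"yaw": 0},
  {"dx": 0,"dy": 0,"dz": -0.02,"yaw": 0},
  {"dx": 0,"dy": 0,"dz": 0,"yaw": 0},
  {"dx": 0,"dy": 0,"dz": 0,"yaw": 0},
  {"dx": 0,"dy": 0,"dz": 0,"yaw": 0},
  {"dx": 0,"dy": 0,"dz": 0,"yaw": 0},
  {"dx": 0,"dy": 0,"dz": 0,"yaw": 0},
])

```text
clock: 49.93
eef_pos: [0.5144, -0.3608, 0.2262]
tcp_rot: [-0.837, -3.022, -0.004]
wrist_force: [-0.4, -0.8, -1.6]
width: 0.0545
grip_force: 19.9
```

```bash
python3 - <<'E'
from h import *
from scipy.optimize import least_squares
T=tool(); f,P=wrist("w12"); Q=(P-T[:3,3])@T[:3,:3]*1000
m=(Q[...,2]<-60)&(Q[...,2]>-75)&(np.hypot(Q[...,0],Q[...,1])<34); q=Q[m]
c=least_squares(lambda p:np.clip(np.hypot(q[:,0]-p[0],q[:,1]-p[1])-26,-6,6),[0,0]).x; print(len(q),c,np.median(q[:,2]),state()["width"])
go(510.4,292,250,59)
E
```

```text
3440 [-0.21400894  0.21529236] -64.65852621008665 0.05482241212923122
closing 59.0 tilt 0.28 j6 -1.73 | yaw 0.0 then d mm [340.  557.6 -21.1]
```

Call:
move_arm([
  {"dx": 0.0212,"dy": 0.0348,"dz": -0.001,"yaw": 0},
  {"dx": 0.0212,"dy": 0.0348,"dz": -0.001,"yaw": 0},
  {"dx": 0.0212,"dy": 0.0348,"dz": -0.001,"yaw": 0},
  {"dx": 0.0212,"dy": 0.0348,"dz": -0.001,"yaw": 0},
  {"dx": 0.0212,"dy": 0.0348,"dz": -0.001,"yaw": 0},
  {"dx": 0.0212,"dy": 0.0348,"dz": -0.001,"yaw": 0},
  {"dx": 0.0212,"dy": 0.0348,"dz": -0.001,"yaw": 0},
  {"dx": 0.0212,"dy": 0.0348,"dz": -0.001,"yaw": 0},
  {"dx": 0.0212,"dy": 0.0348,"dz": -0.001,"yaw": 0},
  {"dx": 0.0212,"dy": 0.0348,"dz": -0.001,"yaw": 0},
  {"dx": 0.0212,"dy": 0.0348,"dz": -0.001,"yaw": 0},
  {"dx": 0.0212,"dy": 0.0348,"dz": -0.001,"yaw": 0},
])

```text
clock: 50.98
eef_pos: [0.5111, 0.1292, 0.2408]
tcp_rot: [-0.838, -3.026, 0.001]
wrist_force: [0.3, -0.2, -1.9]
width: 0.0547
grip_force: 19.9
```

Call:
move_arm([
  {"dx": 0.0212,"dy": 0.0348,"dz": 0,"yaw": 0},
  {"dx": 0.0212,"dy": 0.0348,"dz": 0,"yaw": 0},
  {"dx": 0.0212,"dy": 0.0348,"dz": 0,"yaw": 0},
  {"dx": 0.0212,"dy": 0.0348,"dz": 0,"yaw": 0},
  {"dx": 0,"dy": 0,"dz": 0.03,"yaw": 0},
  {"dx": 0,"dy": 0,"dz": 0.03,"yaw": 0},
  {"dx": 0,"dy": 0,"dz": 0.03,"yaw": 0},
  {"dx": 0,"dy": 0,"dz": 0,"yaw": 0},
  {"dx": 0,"dy": 0,"dz": 0,"yaw": 0},
  {"dx": 0,"dy": 0,"dz": 0,"yaw": 0},
  {"dx": 0,"dy": 0,"dz": 0,"yaw": 0},
  {"dx": 0,"dy": 0,"dz": 0,"yaw": 0},
])

```text
clock: 51.98
eef_pos: [0.5124, 0.2907, 0.1547]
tcp_rot: [0.838, 3.024, 0.005]
wrist_force: [-0.9, -0.6, -0.6]
width: 0.055
grip_force: 19.9
```

```bash
python3 - <<'E'
from h import *
go(510.3,291.8,78.6,59)
E
```

```text
closing 59.0 tilt 0.30 j6 -0.61 | yaw 0.0 then d mm [ 2.6 -0.5 76.1]
```

Call:
move_arm([
  {"dx": 0.001,"dy": 0,"dz": 0.03,"yaw": 0},
  {"dx": 0,"dy": 0,"dz": 0.025,"yaw": 0},
  {"dx": 0,"dy": 0,"dz": 0.01,"yaw": 0},
  {"dx": 0,"dy": 0,"dz": 0.003,"yaw": 0},
  {"dx": 0,"dy": 0,"dz": 0,"yaw": 0},
  {"dx": 0,"dy": 0,"dz": 0,"yaw": 0},
  {"dx": 0,"dy": 0,"dz": 0,"yaw": 0},
  {"dx": 0,"dy": 0,"dz": 0,"yaw": 0},
  {"dx": 0,"dy": 0,"dz": 0,"yaw": 0},
  {"dx": 0,"dy": 0,"dz": 0,"yaw": 0},
  {"dx": 0,"dy": 0,"dz": 0,"yaw": 0},
  {"dx": 0,"dy": 0,"dz": 0,"yaw": 0},
])

```text
clock: 52.98
eef_pos: [0.5101, 0.2908, 0.0838]
tcp_rot: [0.838, 3.027, 0.0]
wrist_force: [-0.0, -1.0, -2.0]
width: 0.0547
grip_force: 19.9
```

```bash
python3 - <<'E'
from h import *
go(510.3,291.8,78.6,59)
E
```

```text
closing 59.0 tilt 0.01 j6 -0.61 | yaw 0.0 then d mm [0.3 1.  5.2]
```

Call:
move_arm([
  {"dx": 0.0004,"dy": 0.0009,"dz": 0.002,"yaw": 0},
  {"dx": 0,"dy": 0,"dz": 0.0015,"yaw": 0},
  {"dx": 0,"dy": 0,"dz": 0.001,"yaw": 0},
  {"dx": 0,"dy": 0,"dz": 0.0007,"yaw": 0},
  {"dx": 0,"dy": 0,"dz": 0,"yaw": 0},
  {"dx": 0,"dy": 0,"dz": 0,"yaw": 0},
  {"dx": 0,"dy": 0,"dz": 0,"yaw": 0},
  {"dx": 0,"dy": 0,"dz": 0,"yaw": 0},
])

```text
clock: 53.65
eef_pos: [0.5101, 0.2918, 0.0786]
tcp_rot: [0.839, 3.028, -0.0]
wrist_force: [-0.9, -0.6, -0.4]
width: 0.0549
grip_force: 20.0
```

Call:
move_arm([
  {"dx": 0,"dy": 0,"dz": 0.0005,"yaw": 0},
  {"dx": 0,"dy": 0,"dz": 0,"yaw": 0},
  {"dx": 0,"dy": 0,"dz": 0,"yaw": 0},
  {"dx": 0,"dy": 0,"dz": 0,"yaw": 0},
])

```text
clock: 53.98
eef_pos: [0.5102, 0.2917, 0.0786]
tcp_rot: [0.838, 3.027, 0.0]
wrist_force: [-2.8, -1.1, 4.9]
width: 0.0547
grip_force: 20.0
```

In contact, so I release, lift and back away.

Call:
move_arm([
  {"dx": 0,"dy": 0,"dz": 0,"yaw": 0},
  {"dx": 0,"dy": 0,"dz": 0,"yaw": 0},
  {"dx": 0,"dy": 0,"dz": 0,"yaw": 0},
  {"dx": 0,"dy": 0,"dz": 0,"yaw": 0},
  {"dx": 0,"dy": 0,"dz": 0,"yaw": 0},
  {"dx": 0,"dy": 0,"dz": 0,"yaw": 0},
  {"dx": 0,"dy": 0,"dz": -0.015,"yaw": 0},
  {"dx": 0,"dy": 0,"dz": -0.03,"yaw": 0},
  {"dx": 0,"dy": 0,"dz": -0.04,"yaw": 0},
  {"dx": 0,"dy": 0,"dz": -0.04,"yaw": 0},
  {"dx": 0,"dy": 0,"dz": -0.04,"yaw": 0},
  {"dx": 0,"dy": 0,"dz": -0.03,"yaw": 0},
], claw=-1)

```text
clock: 54.98
eef_pos: [0.5106, 0.292, 0.2771]
tcp_rot: [0.837, 3.024, 0.005]
wrist_force: [0.6, 0.4, 0.1]
width: 0.0941
grip_force: 0.0
```

Call:
move_arm([
  {"dx": -0.02,"dy": -0.035,"dz": 0,"yaw": 0},
  {"dx": -0.02,"dy": -0.035,"dz": 0,"yaw": 0},
  {"dx": -0.02,"dy": -0.035,"dz": 0,"yaw": 0},
  {"dx": -0.02,"dy": -0.035,"dz": 0,"yaw": 0},
  {"dx": -0.02,"dy": -0.035,"dz": 0,"yaw": 0},
  {"dx": -0.02,"dy": -0.035,"dz": 0,"yaw": 0},
  {"dx": -0.02,"dy": -0.035,"dz": 0,"yaw": 0},
  {"dx": -0.02,"dy": -0.035,"dz": 0,"yaw": 0},
  {"dx": 0,"dy": 0,"dz": 0,"yaw": 0},
  {"dx": 0,"dy": 0,"dz": 0,"yaw": 0},
  {"dx": 0,"dy": 0,"dz": 0,"yaw": 0},
  {"dx": 0,"dy": 0,"dz": 0,"yaw": 0},
])

```text
clock: 55.98
eef_pos: [0.5034, -0.0295, 0.273]
tcp_rot: [0.836, 3.028, 0.001]
wrist_force: [-0.0, 0.2, 0.1]
width: 0.0942
grip_force: 0.0
```

```bash
python3 - <<'E'
from h import *
g=grab_frame("scene");S=cloud(g); cv2.imwrite("pics/s13.png",cv2.resize(g["frame"][:,:,::-1],(800,600),interpolation=cv2.INTER_CUBIC))
t=grab_frame("top");Tp=cloud(t)
for n,Q in(("s",S),("t",Tp)):
    print(n,"mug rim",rect(Q,blob(Q,(.511,.292),.138,.16,.05)),"bridge",rect(Q,blob(Q,(.511,.2922),.07,.09,.12)),"shelf",rect(Q,blob(Q,(.513,.293),.008,.022,.18)),"round",rect(Q,blob(Q,(.546,.008),.065,.09,.03)))
E
```

```text
s mug rim (array([513. , 290.6]), array([55.7, 55. ]), 43.8, 141.7, 129) bridge (array([524.2, 334.7]), array([101.1,  67. ]), 75.1, 77.5, 617) shelf (array([513.5, 292.3]), array([260.3, 162. ]), 74.7, 13.8, 2785) round (array([546.7,   8.6]), array([35.8, 37.1]), 2.6, 73.3, 155)
t mug rim (array([514.5, 290.5]), array([54.4, 54.2]), 5.4, 142.8, 95) bridge (array([512.2, 292.3]), array([190.4,  64.4]), 74.5, 80.0, 913) shelf (array([515.1, 295.6]), array([265.9, 162.3]), 75.1, 15.9, 2349) round (array([542.4,  10.4]), array([37.3, 27.6]), 60.2, 75.1, 98)
```

View pics/s13.png

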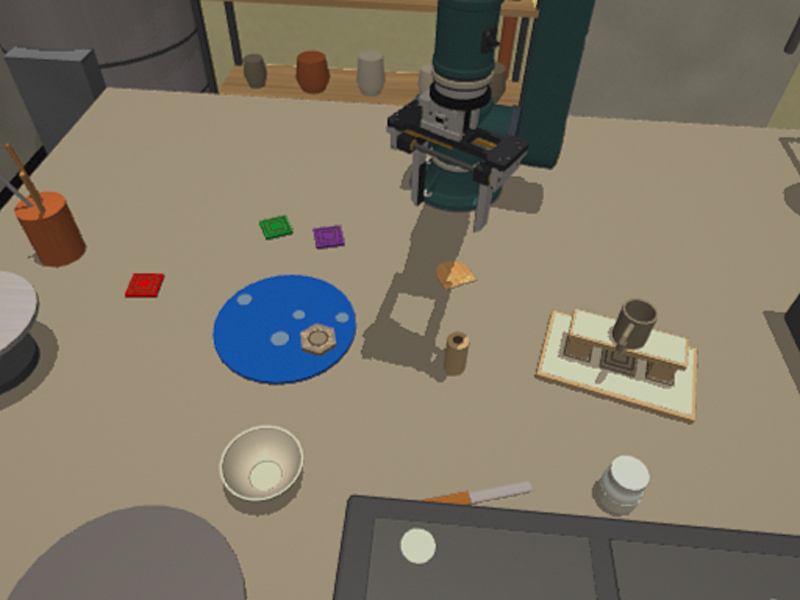

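The scene view shows the mug upright at (635,325) on the plate, with posts and tile beneath; the round post (457,352) and hex tile (318,338) have not moved.

```bash
python3 -c "
from station import *
print(hand_in())"
```

```text
the job is handed in; nothing more can be done
None
```

The kiln shelf is loaded as asked and handed in at about 56 s: both posts in their squares, the tile between them, the plate bridged across and the mug upright on its middle. The round post and six-sided tile were not moved; the first grip on the tile missed, because the fingertips sit about 26 mm short of the reported tool point, and was redone.

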